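Reload the filter-core washing cradle and lock it

ROBOT

A 7-joint arm with a two-finger parallel gripper is mounted at the origin on the work surface. World frame = base frame: x ahead of the robot, y to its left, z up, the work surface at z = 0. Lengths are in mm, angles in degrees, forces in N, time in s.
With the tool pointing down it reaches from about 350 to 900 mm from the base axis. Payload 7.2 kg.
Tool frame: the origin (TCP) lies between the finger pads; the fingertips stand ahead of it and the grasp point (between the pads) lies 2 mm behind it (bot.tip_extent is the x of the fingertips in the tool frame, in mm); x points along the fingers, y is the direction in which the jaws open and shut, and the axes are right-handed (so a half turn about x gives the same grasp; the last joint's range is limited). The gripper opens to 88 mm and grips with 3 to 60 N. Pads are 20 mm wide; open, the fingers measure 115 mm over their backs; the gripper's body (75 mm by 178 mm) begins 61 mm behind the grasp point.
Start: joints at [63.3, 23.554, -0.728, 91.456, 0.321, 64.991, -4.71], TCP at [242.108, -576.206, 211.653] pointing down, gripper open.
Joint ranges: [-169.25, 169.25], [-16.82, 113.86], [-84.01, 82.57], [7.8, 145.47], [-59.2, 239.2], [7.22, 106.19], [-163.78, 163.78]. Speed limits (degrees/s): [136.94, 136.94, 172.46, 172.46, 180, 180, 180].

INTERFACE

Orientations are given as a 3x3 rotation matrix whose columns are the frame's x, y, z axes.
In Python, from cell import bot gives the robot as it stands.
- The arm moves only by the shell command python3 -m creep 'ROWS' [FORCE]. ROWS is JSON, a list of rows, each an object of numbers: "ax", "ay", "az": the turn, a rotation vector about the tool's x, y, z in rad; "dx", "dy", "dz": the shift along the tool's x, y, z in mm; "claw": the closure, from -1 (fully open) to 1 (shut), so that 0 is half open. In form: [{"ax": .., "ay": .., "az": .., "dx": .., "dy": .., "dz": .., "claw": ..}, ...]. A call has 1 to 8 rows; each row is the pose to reach, as a shift and turn from the pose commanded when the call began, along the tool's axes at that moment; what a row does not reach only later rows make up. A row lasts 1/8 s, in which the tool goes at most 62.5 mm and 10.7 degrees, less where a joint would pass 70% of its speed; a pose out of reach is approached as far as the arm can. A call with a gripper value outside its range is refused whole. The fingers move at their own pace and stop on an object; FORCE is the grip in N (left out, the last holds). Time passes only in rows, so rows that repeat a pose let the fingers close. It gives the time, the measured TCP pose, the force and the opening at its end, in the units of the state.
- bot.observe(): the state, without advancing time (a new reading comes with each control period).
- bot.grab_frame(name): name is "scene" or "side" or "wrist"; returns a dict with "img" (400x640x3 uint8, blue, green, red), "z_map" (400x640 float32, mm along the optical axis (not along the pixel's ray), 0 where there is no reading), "camera_matrix" (3x3 intrinsics, pixels), "dist" ([k1, k2, p1, p2, k3] as OpenCV has them; the pictures are not rectified), "eye" and "orientation" of the camera in the world. Camera axes: x right, y up, looking along -z (the intrinsics and any distortion apply to the point x, -y, -z); pixel columns grow to the right and rows downward; lengths in mm; the calibration is good to about 2 mm. A picture is of the moment at which its call begins.
- bot.sign_off(): hands the job in, once; it reports no verdict.
The state is a dict: "time": time; "joints": joint angles; "qd": joint speeds; "tau": joint torques, N m; "position": TCP position; "tcp_rot": TCP orientation; "wrist_force": force on the tool from outside, world axes, zero at the start; "moment": the same for the moment, N m; "opening": finger opening in mm.
Only numpy, scipy, OpenCV 4.12 (cv2) and the standard library are available. Lean on these libraries where they do the work, as an engineer would, in place of code of your own. Each camera call takes 0.05 s, during which the arm holds its last target. There are 200 camera calls.

TASK

The short filter cores in the washing cradle are done: stand every one of them upright in the shallow white drying tray, and put every tall core from the mat onto a spindle of the cradle, one to a spindle and fully home (a spindle may be left empty). When all that is done, lower the hinged retaining frame fully shut over them, and only then turn both turnbuttons all the way in, so that their noses point straight in over the frame's front bar. Leave the other things on the bench where they are.

Things in the scene. Friction and masses are not known exactly. Their poses are not given: they have to be found in the camera images.
- cradle: Fixed aluminium washing cradle, base plate 220 (x) x 250 (y) x 10 mm. Origin: centre of its underside; x from the turnbutton side to the hinge side, y left, z up. Three spindles (14 mm diameter, 32 mm tall above the plate) in a row along y, 88 mm apart. Front posts (26 mm square, 94 mm high) at x -90, y +-55 mm carry the turnbuttons; rear posts at x 98, y +-116 mm the frame's hinge.
- seat_1 (a point): Foot of the right (cradle y = -88 mm) spindle, on the top of the base plate (10 mm above the table), on the spindle's axis. A core that is fully home has its origin here, give or take 5 mm of sideways play.
- seat_2 (a point): Foot of the middle spindle, on the top of the base plate (10 mm above the table), on the spindle's axis. A core that is fully home has its origin here, give or take 5 mm of sideways play.
- seat_3 (a point): Foot of the left (cradle y = +88 mm) spindle, on the top of the base plate (10 mm above the table), on the spindle's axis. A core that is fully home has its origin here, give or take 5 mm of sideways play.
- frame (a joint): Hinge of the retaining frame, an open steel frame 226 mm wide: 0 = shut (level, over the cores, at its stop), 1.57 = upright, 2.0 = leaning back at its stop. Starts open, 1.6 to 1.9. The hinge axis runs along the cradle's y at cradle x +95 mm, 88 mm above the table. It is stiff (0.35 N m): the frame stays where it is left; 3 to 4 N on the front bar moves it.
- frame_bar (a point): Centre of the frame's front bar (12 x 12 mm in section, 226 mm long along the cradle's y), which moves on a 150 mm circle about the hinge axis: shut it is 88 mm above the table on the cradle's -x side, upright 238 mm. A cross bar (10 x 8 mm) lies 55 mm nearer the hinge, side bars at y +-108 mm; nothing else is near its centre.
- button_left (a joint): The left turnbutton, a dark steel wing on the left front post, 18 mm wide, 8 thick; nose 61 mm from the pivot, tail 13. 0 = open, nose along cradle +y (outwards); 1.57 = fully turned in, nose along cradle +x over the shut frame's front bar. Grows clockwise seen from above; stops -0.3 and 1.6; starts -0.25 to 0.3. Stays where left; takes 0.06 N m (2 N near the nose).
- pivot_left (a point): Pivot (vertical axis) of the left turnbutton at the underside of its wing, 95 mm above the table. On the wing stands a thumb fin, 10 mm thick, running from 4 to 60 mm from the pivot along the nose; its foot is 103 mm, its top 127 mm above the table.
- button_right (a joint): The right turnbutton, a dark steel wing on the right front post, 18 mm wide, 8 thick; nose 61 mm from the pivot, tail 13. 0 = open, nose along cradle -y (outwards); 1.57 = fully turned in, nose along cradle +x over the shut frame's front bar. Grows anticlockwise seen from above; stops -0.3 and 1.6; starts -0.25 to 0.3. Stays where left; takes 0.06 N m (2 N near the nose).
- pivot_right (a point): Pivot (vertical axis) of the right turnbutton at the underside of its wing, 95 mm above the table. On the wing stands a thumb fin, 10 mm thick, running from 4 to 60 mm from the pivot along the nose; its foot is 103 mm, its top 127 mm above the table.
- tall_1: Tall filter core, a hollow ribbed grey-white cylinder: 50 mm outside diameter, 62 mm tall, with a foot flange 64 mm across and 6 mm thick, bore 24 mm right through, about 0.12 kg. Origin at the centre of its underside, z along its axis. Stands at the start on a dark rubber mat (200 x 220 mm, 3 mm thick) on the other side of the cradle from the tray. Two or three of the tall cores are there.
- tall_2: Tall filter core, a hollow ribbed grey-white cylinder: 50 mm outside diameter, 62 mm tall, with a foot flange 64 mm across and 6 mm thick, bore 24 mm right through, about 0.12 kg. Origin at the centre of its underside, z along its axis. Stands at the start on a dark rubber mat (200 x 220 mm, 3 mm thick) on the other side of the cradle from the tray. Two or three of the tall cores are there.
- tall_3: Tall filter core, a hollow ribbed grey-white cylinder: 50 mm outside diameter, 62 mm tall, with a foot flange 64 mm across and 6 mm thick, bore 24 mm right through, about 0.12 kg. Origin at the centre of its underside, z along its axis. Stands at the start on a dark rubber mat (200 x 220 mm, 3 mm thick) on the other side of the cradle from the tray. Two or three of the tall cores are there.
- short_1: Short filter core, like the tall ones but 40 mm tall, about 0.08 kg: 50 mm outside diameter, foot flange 64 mm across and 6 mm thick, bore 24 mm. Origin at the centre of its underside, z along its axis. Stands on a spindle of the cradle at the start. One or two of the short cores are there.
- short_2: Short filter core, like the tall ones but 40 mm tall, about 0.08 kg: 50 mm outside diameter, foot flange 64 mm across and 6 mm thick, bore 24 mm. Origin at the centre of its underside, z along its axis. Stands on a spindle of the cradle at the start. One or two of the short cores are there.
- short_3: Short filter core, like the tall ones but 40 mm tall, about 0.08 kg: 50 mm outside diameter, foot flange 64 mm across and 6 mm thick, bore 24 mm. Origin at the centre of its underside, z along its axis. Stands on a spindle of the cradle at the start. One or two of the short cores are there.
- tray: Fixed shallow open white plastic drying tray, 170 (x) x 220 (y) x 25 mm high, walls 4 mm thick, floor about 4 mm thick. Origin at the centre of its underside. It stands to the left or to the right of the cradle.
- wrench: Bystander: steel wrench, 160 mm long, lying beside the cradle.
- jar: Bystander: small open white pot, 40 mm wide, 28 mm high, on the mat beside the cores.
- phone: Bystander: black phone, 75 x 150 x 9 mm, lying flat.
- flask: Bystander: black drinking flask, 72 mm diameter, 210 mm tall, standing behind the cradle.
- driver: Bystander: screwdriver, 200 mm long, lying flat.
- oring: Bystander: flat rubber seal ring, 72 mm across, 7 mm thick, lying beside the cradle.
There are look-alikes about, which are no part of the job. Leave any orange or yellow look-alike of the tall_1 alone. Leave any blue look-alike of the tall_3 alone.

How it is judged:
By the outcome, as a careful person would: the job done as asked, in the order asked, and still so for the second after the job is handed in, with the robot touching nothing.
Of tall_1, tall_2, tall_3 only 2 to 3 are there at a start; the rules pass over those that are not, and their reading is None.
Of short_1, short_2, short_3 only 1 to 2 are there at a start; the rules pass over those that are not, and their reading is None.
At some moment in a run one of tall_1, tall_2, tall_3 may be knocked a few centimetres aside while the robot is not near it.
It also fails if it takes over 210 s, if anything falls off the work surface, if the arm or the gripper's body presses on something with over 40 N, if the wrist force passes 120 N, or if a joint passes its speed limit or range.

## Working session

There is one attempt and no reset: what is moved stays moved. The work goes in short steps, Python scripts to look and compute and a shell command to move; the robot and the scene stay as the last step left them, time stands still between calls to the robot, and variables do not carry over. Pictures are saved under pics/ and viewed, about 12 in all and at most 16, crops included, and the job is handed in when it is done.

```bash
ls; mkdir -p pics; cat > h.py <<'E'
import numpy as np, cv2
from cell import bot
def shot(n,f=None):
    d=bot.grab_frame(n); d={k:(np.array(v) if k!='img' else v) for k,v in d.items()}
    if f: cv2.imwrite('pics/'+f,d['img'])
    return d
def cloud(d):
    h,w=d['z_map'].shape
    u,v=np.meshgrid(np.arange(w),np.arange(h))
    p=cv2.undistortPoints(np.stack([u,v],-1).reshape(-1,1,2).astype(np.float64),d['camera_matrix'],d['dist']).reshape(h,w,2)
    z=d['z_map'].astype(float)
    c=np.stack([p[...,0]*z,-p[...,1]*z,-z],-1)
    P=c@d['orientation'].T+d['eye']
    P[z==0]=np.nan
    return P
def ray(d,u,v,h):
    p=cv2.undistortPoints(np.array([[[u,v]]],float),d['camera_matrix'],d['dist']).ravel()
    r=d['orientation']@np.array([p[0],-p[1],-1]); t=(h-d['eye'][2])/r[2]
    return d['eye']+t*r
def st():
    s=bot.observe(); print('t',s['time'],'pos',np.round(s['position'],1),'R',np.round(s['tcp_rot'],3).tolist(),'F',np.round(s['wrist_force'],1),'op',s['opening'],'j',np.round(s['joints'],1))
    return s
E
python3 - <<'E'
from h import *
st(); print(bot.tip_extent)
for n in('scene','side','wrist'):
    d=shot(n,n+'0.png'); print(n,d['eye'],d['orientation'].round(2).tolist(),d['camera_matrix'].tolist(),d['dist'])
E
```

```text
pics
t 0.0 pos [ 241.9 -575.7  210.8] R [[-0.001, 0.387, -0.922], [0.001, -0.922, -0.387], [-1.0, -0.002, 0.0]] F [ 0.4  0.4 -0. ] op 87.71903469607314 j [63.3 23.6 -0.7 91.5  0.3 65.  -4.7]
17.0
scene [1107.57917375  543.91855644 1171.13776323] [[-0.61, -0.65, 0.46], [0.79, -0.51, 0.34], [0.01, 0.57, 0.82]] [[448.4609561317105, 0.0, 321.97552086785225], [0.0, 448.4609561317105, 197.10109882937263], [0.0, 0.0, 1.0]] [-0.10016388  0.          0.          0.          0.        ]
side [ 487.5716393  1329.28538203 1098.87721705] [[-1.0, 0.05, -0.03], [-0.06, -0.63, 0.77], [0.02, 0.77, 0.63]] [[487.4208108860656, 0.0, 315.4167801877355], [0.0, 487.4208108860656, 201.69745329666043], [0.0, 0.0, 1.0]] [-0.08576115  0.          0.          0.          0.        ]
wrist [ 312.90432261 -545.29614635  383.8838938 ] [[0.39, 0.88, 0.26], [-0.92, 0.37, 0.11], [-0.0, -0.29, 0.96]] [[341.4535919373835, 0.0, 314.4675775003804], [0.0, 341.4535919373835, 197.41304842681768], [0.0, 0.0, 1.0]] [-0.05090857  0.          0.          0.          0.        ]
```

View pics/scene0.png

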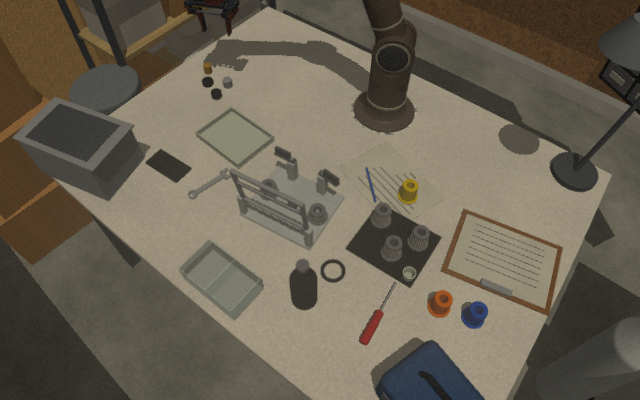

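View pics/side0.png

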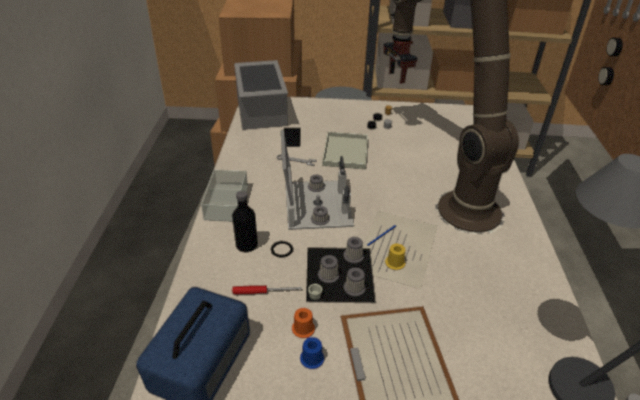

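The scene view shows three tall cores on the mat at px (382,214), (393,246), (418,237). Two short cores sit on the outer spindles at (270,187) and (317,212), and the middle spindle is empty. The shallow tray is at (235,137), opposite the mat. The two-compartment box at (222,278) is a decoy. Next I'll measure from depth.

```bash
cat > td.py <<'E'
from h import *
# top-down colour map, 2mm... 
x0,x1,y0,y1=250,900,-500,450; s=1.2
H=int((x1-x0)*s);W=int((y1-y0)*s)
def topdown(names,f,hmax=400):
    im=np.zeros((H,W,3),np.uint8);zb=np.full((H,W),-1e9)
    for n in names:
        d=shot(n);P=cloud(d).reshape(-1,3);C=d['img'].reshape(-1,3)
        ok=np.isfinite(P[:,0])&(P[:,0]>x0)&(P[:,0]<x1)&(P[:,1]>y0)&(P[:,1]<y1)&(P[:,2]<hmax)
        P=P[ok];C=C[ok]
        r=((x1-P[:,0])*s).astype(int).clip(0,H-1);c=((y1-P[:,1])*s).astype(int).clip(0,W-1)
        for dr in(0,1):
          for dc in(0,1):
            rr=(r+dr).clip(0,H-1);cc=(c+dc).clip(0,W-1)
            o=np.argsort(P[:,2]);
            for i in o:
                if P[i,2]>zb[rr[i],cc[i]]: zb[rr[i],cc[i]]=P[i,2];im[rr[i],cc[i]]=C[i]
    return im,zb
E
python3 - <<'E'
from h import *
ds=[shot('scene'),shot('side')]
P=np.concatenate([cloud(d).reshape(-1,3) for d in ds]);C=np.concatenate([d['img'].reshape(-1,3) for d in ds])
np.savez('c0.npz',P=P,C=C)
for i,d in enumerate(ds):
    Q=cloud(d)
    def q(u,v): return Q[v,u].round(0).tolist()
    if i==0:
        for nm,(u,v) in dict(t1=(382,207),t2=(393,240),t3=(418,231),s1=(270,184),s2=(317,207),tray=(235,137),trayL=(197,136),trayR=(273,137),trayT=(232,110),trayB=(235,164),mat=(396,244),decoy=(222,260),sp=(290,200)).items(): print(nm,q(u,v))
    else:
        for nm,(u,v) in dict(t1=(354,240),t2=(329,260),t3=(356,273),s1=(316,180),s2=(320,210),tray=(346,150)).items(): print(nm,q(u,v))
img=np.full((520,760,3),0,np.uint8)
# map: x 300..820 -> rows (up=x), y 380..-380 -> cols
ok=np.isfinite(P[:,0])&(P[:,2]<300)&(P[:,2]>-20);p=P[ok];c=C[ok];o=np.argsort(p[:,2]);p=p[o];c=c[o]
r=(820-p[:,0]).astype(int);k=(380-p[:,1]).astype(int)
ok=(r>=1)&(r<519)&(k>=1)&(k<759)
for r_,k_,c_ in zip(r[ok],k[ok],c[ok]): img[r_:r_+3,k_:k_+3]=c_
img=cv2.convertScaleAbs(img,alpha=1.5)
cv2.imwrite('pics/td0.png',img)
E
```

```text
t1 [402.0, 248.0, 59.0]
t2 [475.0, 334.0, 54.0]
t3 [399.0, 375.0, 45.0]
s1 [536.0, -79.0, 44.0]
s2 [513.0, 88.0, 43.0]
tray [437.0, -334.0, 5.0]
trayL [513.0, -449.0, -1.0]
trayR [368.0, -215.0, 25.0]
trayT [nan, nan, nan]
trayB [529.0, -243.0, 13.0]
mat [475.0, 346.0, 44.0]
decoy [808.0, -31.0, 4.0]
sp [643.0, 102.0, 242.0]
t1 [415.0, 240.0, 58.0]
t2 [488.0, 326.0, 55.0]
t3 [409.0, 373.0, 56.0]
s1 [549.0, -75.0, 46.0]
s2 [527.0, 83.0, 40.0]
tray [441.0, -345.0, 4.0]
```

View pics/td0.png

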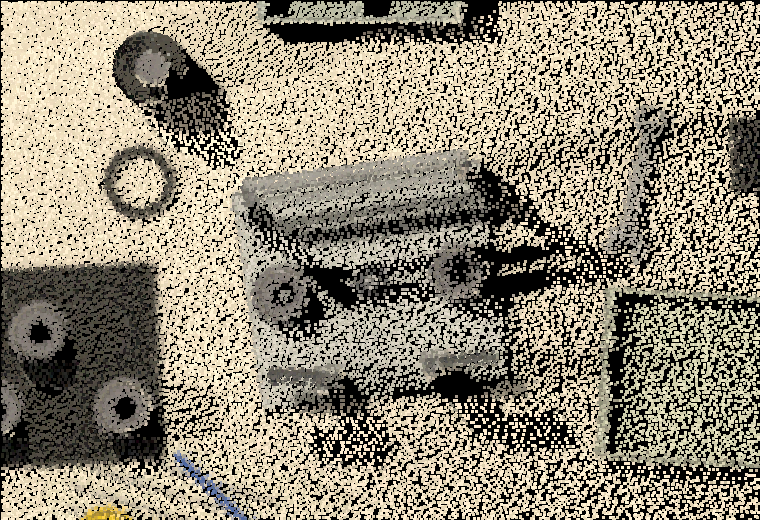

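The top-down map (x=820-row, y=380-col) shows the left short at px (280,296) and the right short at (458,272). The tall cores are at (38,330), (122,407) and just off the left edge. Next I'll fit positions.

```bash
cat >> h.py <<'E'
from scipy.optimize import least_squares
def core(P,x,y,zlo,zhi,r=25):
    m=np.isfinite(P[:,0])&(np.hypot(P[:,0]-x,P[:,1]-y)<34)&(P[:,2]>zlo)&(P[:,2]<zhi);q=P[m,:2]
    f=least_squares(lambda c:np.maximum(np.hypot(*(q-c).T)-r,0)+0.15*np.minimum(np.hypot(*(q-c).T)-r,0),[x,y],loss='soft_l1',f_scale=2)
    m=np.hypot(*(q-f.x).T)>r-5
    g=least_squares(lambda c:np.hypot(*(q[m]-c).T)-r,f.x,loss='soft_l1',f_scale=2)
    return g.x.round(1),m.sum()
E
python3 - <<'E'
from h import *
z=np.load('c0.npz');P=z['P'];P=P[np.isfinite(P[:,0])]
for nm,x,y,a,b in [('tA',490,342,15,63),('tB',413,258,15,63),('tC',410,384,15,63),('sL',524,100,20,46),('sR',548,-78,20,46)]:
    print(nm,core(P,x,y,a,b))
def rect(m,nm): 
    q=P[m][:,:2].astype(np.float32); 
    print(nm,len(q),np.median(P[m][:,2]).round(1),cv2.minAreaRect(q))
b=lambda x0,x1,y0,y1,z0,z1:(P[:,0]>x0)&(P[:,0]<x1)&(P[:,1]>y0)&(P[:,1]<y1)&(P[:,2]>z0)&(P[:,2]<z1)
rect(b(400,680,-150,160,6,15),'plate')
rect(b(340,550,-470,-200,18,30),'trayrim')
rect(b(420,480,30,120,108,128),'finL'); rect(b(420,500,-130,-20,108,128),'finR')
rect(b(420,480,30,120,96,106),'wingL'); rect(b(420,500,-130,-20,96,106),'wingR')
m=b(600,720,-150,180,225,260);rect(m,'bar')
# frame plane: line of mean x vs z in direction
for z0 in range(80,270,20):
    m=b(560,740,-150,180,z0,z0+20)
    if m.sum()>20: q=P[m]; print(z0,m.sum(),q.mean(0).round(1))
m=b(600,750,-150,180,200,260); A=np.c_[P[m,1],np.ones(m.sum())]; print(np.linalg.lstsq(A,P[m,0],rcond=None)[0])
E
```

```text
tA (array([487., 339.]), np.int64(329))
tB (array([412. , 253.6]), np.int64(328))
tC (array([408.8, 384. ]), np.int64(341))
sL (array([525.3,  97.1]), np.int64(106))
sR (array([548.3, -77.4]), np.int64(77))
plate 4823 10.6 ((543.172607421875, 6.1075897216796875), (276.2851257324219, 308.8333740234375), 1.4062254428863525)
trayrim 611 23.9 ((440.8825378417969, -334.4161071777344), (237.20822143554688, 176.283203125), 86.24003601074219)
finL 132 123.0 ((444.0300598144531, 76.78699493408203), (69.19062042236328, 14.196977615356445), 86.17630004882812)
finR 132 120.6 ((460.721435546875, -87.00537109375), (18.533288955688477, 67.46703338623047), 8.498360633850098)
wingL 107 102.2 ((441.4530029296875, 74.18171691894531), (75.56253051757812, 23.606534957885742), 89.49827575683594)
wingR 106 103.1 ((457.0513610839844, -83.24601745605469), (24.31425666809082, 84.76296997070312), 1.9758044481277466)
bar 601 242.1 ((650.7335815429688, 26.46154022216797), (15.08177375793457, 228.8600616455078), 7.489480972290039)
80 478 [631.7  30.5  92.7]
100 65 [634.   29.1 111. ]
120 58 [635.7  32.5 131. ]
140 56 [636.5  48.2 149.9]
160 83 [640.2  50.3 172.9]
180 348 [643.3  28.3 187.4]
200 61 [643.5  56.4 209.6]
220 166 [650.4  44.1 235.3]
240 448 [650.6  30.4 243. ]
[-1.40829319e-01  6.54985991e+02]
```

```bash
cat >> h.py <<'E'
def go(x,y,z,yaw=-82.5):
    """delta from now to TCP (x,y,z), tool down, tool y at yaw"""
    s=bot.observe();R=np.array(s['tcp_rot']);d=R.T@(np.array([x,y,z])-s['position'])
    c,n=np.cos(np.radians(yaw)),np.sin(np.radians(yaw))
    T=np.array([[0,c,n],[0,n,-c],[-1,0,0]])
    a=cv2.Rodrigues(R.T@T)[0].ravel()
    print('to',(x,y,z),'dxyz',d.round(1),'a',a.round(3),'rows',np.ceil(max(np.linalg.norm(d)/62.5,np.degrees(np.linalg.norm(a))/10.7)))
E
python3 - <<'E'
from h import *
go(548,-77,160)
E
```

```text
to (548, -77, 160) dxyz [  51.5 -341.4 -475.4] a [0.267 0.    0.001] rows 10.0
```

```bash
python3 -m creep '[{"ax":0.267,"dx":0,"dy":-341,"dz":-475,"claw":-0.5},{"ax":0.267,"dx":0,"dy":-341,"dz":-475,"claw":-0.5},{"ax":0.267,"dx":0,"dy":-341,"dz":-475,"claw":-0.5},{"ax":0.267,"dx":0,"dy":-341,"dz":-475,"claw":-0.5},{"ax":0.267,"dx":0,"dy":-341,"dz":-475,"claw":-0.5},{"ax":0.267,"dx":0,"dy":-341,"dz":-475,"claw":-0.5},{"ax":0.267,"dx":0,"dy":-341,"dz":-475,"claw":-0.5},{"ax":0.267,"dx":0,"dy":-341,"dz":-475,"claw":-0.5}]'
python3 - <<'E'
from h import *
st();go(548,-77,160)
E
```

```text
t 0.25 pos [ 242.  -576.   211.2] R [[-0.0, 0.387, -0.922], [0.001, -0.922, -0.387], [-1.0, -0.001, 0.0]] F [-0.9  0.7 -0.3] op 87.81832414118884 j [63.3 23.6 -0.7 91.5  0.3 65.  -4.7]
to (548, -77, 160) dxyz [  51.5 -341.4 -475.4] a [0.267 0.    0.001] rows 10.0schema error: expected keys ax, ay, az, dx, dy, dz, claw
```

All keys are required.

```bash
python3 -m creep '[{"ax":0.267,"ay":0,"az":0,"dx":0,"dy":-341,"dz":-475,"claw":-0.5},{"ax":0.267,"ay":0,"az":0,"dx":0,"dy":-341,"dz":-475,"claw":-0.5},{"ax":0.267,"ay":0,"az":0,"dx":0,"dy":-341,"dz":-475,"claw":-0.5},{"ax":0.267,"ay":0,"az":0,"dx":0,"dy":-341,"dz":-475,"claw":-0.5},{"ax":0.267,"ay":0,"az":0,"dx":0,"dy":-341,"dz":-475,"claw":-0.5},{"ax":0.267,"ay":0,"az":0,"dx":0,"dy":-341,"dz":-475,"claw":-0.5},{"ax":0.267,"ay":0,"az":0,"dx":0,"dy":-341,"dz":-475,"claw":-0.5},{"ax":0.267,"ay":0,"az":0,"dx":0,"dy":-341,"dz":-475,"claw":-0.5}]' && python3 - <<'E'
from h import *
st();go(548,-77,160)
E
```

```text
time: 1.25
position: [504.4, -148.3, 211.9]
tcp_rot: [[0.001, 0.13, -0.991], [-0.0, -0.991, -0.13], [-1.0, 0.0, -0.001]]
wrist_force: [1.0, -0.9, 0.2]
opening: 66.1
t 1.25 pos [ 504.4 -148.3  211.9] R [[0.001, 0.13, -0.991], [-0.0, -0.991, -0.13], [-1.0, 0.0, -0.001]] F [ 1.  -0.9  0.2] op 66.09063097989049 j [ 21.9  14.6 -12.9 104.5   3.7  61.3 -75. ]
to (548, -77, 160) dxyz [ 51.9 -65.1 -52.5] a [-0.    -0.001 -0.   ] rows 2.0
```

```bash
python3 -m creep '[{"ax":0,"ay":0,"az":0,"dx":40,"dy":-65,"dz":-52,"claw":-0.5},{"ax":0,"ay":0,"az":0,"dx":40,"dy":-65,"dz":-52,"claw":-0.5},{"ax":0,"ay":0,"az":0,"dx":40,"dy":-65,"dz":-52,"claw":-0.5}]' && python3 - <<'E'
from h import *
st()
d=shot('wrist','w1.png');P=cloud(d)
np.savez('w1.npz',P=P,img=d['img'])
P=P.reshape(-1,3)
print(core(P,548,-77,20,46),core(P,525,97,20,46))
for x,y in((548,-77),(525,97),(537,10)):
    m=np.isfinite(P[:,0])&(np.hypot(P[:,0]-x,P[:,1]-y)<11)&(P[:,2]>25)&(P[:,2]<60); print('spindle',m.sum(),np.median(P[m],0) if m.any() else'',P[m].mean(0) if m.any() else '')
go(548,-77,150)
E
```

```text
time: 1.62
position: [546.7, -76.2, 170.4]
tcp_rot: [[-0.002, 0.135, -0.991], [0.001, -0.991, -0.135], [-1.0, -0.001, 0.002]]
wrist_force: [-1.2, 0.0, 0.6]
opening: 65.9
t 1.625 pos [546.7 -76.2 170.4] R [[-0.002, 0.135, -0.991], [0.001, -0.991, -0.135], [-1.0, -0.001, 0.002]] F [-1.2  0.   0.6] op 65.86671313054576 j [ 14.7  19.7 -14.8 103.6   5.8  57.5 -84.7]
(array([560.2, -78.7]), np.int64(249)) (array([523.6,  96. ]), np.int64(297))
spindle 304 [549.1536155  -76.08492748  41.84293149] [548.6840563  -75.99269913  43.08333202]
spindle 242 [525.12845445  96.98298453  41.61965269] [525.04862407  98.35937671  41.61445032]
spindle 244 [537.64540424   6.69228195  41.07232351] [537.41990196   6.89967255  38.67979559]
to (548, -77, 150) dxyz [21.1 -1.1 -1.8] a [0.002 0.001 0.   ] rows 1.0
```

View pics/w1.png

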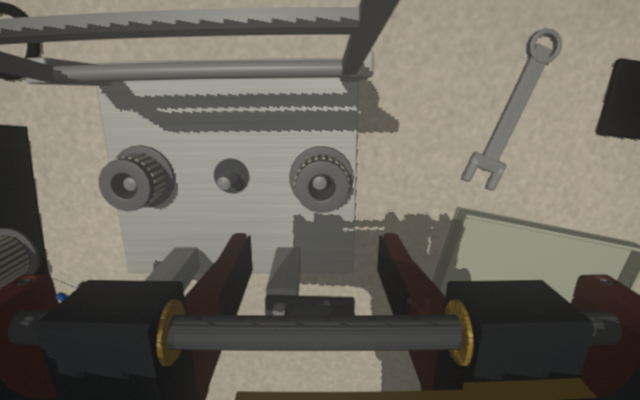

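The wrist view shows spindle tips at px (320,184), (232,178) and (130,184), with both short cores around their spindles. Next I'll refine the core centres from the rim points.

```bash
python3 - <<'E'
from h import *
z=np.load('w1.npz');P=z['P'];Q=P.reshape(-1,3)
for x,y in((548,-77),(525,97)):
    m=np.isfinite(Q[:,0])&(np.hypot(Q[:,0]-x,Q[:,1]-y)<40)&(Q[:,2]>47)&(Q[:,2]<54); q=Q[m]
    print(m.sum(),q.mean(0),cv2.minEnclosingCircle(q[:,:2].astype(np.float32)), np.percentile(q[:,:2],[2,98],axis=0))
for u,v in((320,184),(232,178),(130,184)): print(P[v,u])
go(548,-77,37)
E
```

```text
1709 [547.10858009 -81.15115814  49.85757559] ((546.4751586914062, -81.26455688476562), 24.410579681396484) [[ 524.73706584 -103.30199933]
 [ 568.78302442  -59.31964321]]
1650 [524.56384932  95.02122618  49.80815718] ((524.4905395507812, 95.76766204833984), 24.813688278198242) [[502.00254856  73.07490616]
 [546.36412602 117.21874278]]
[547.28234206 -80.20464612  43.18677041]
[538.71731302   2.348335    30.06283229]
[523.56116537  94.25729875  41.37348353]
to (548, -77, 37) dxyz [134.1  -1.1  -1.9] a [0.002 0.001 0.   ] rows 3.0
```

```bash
python3 -m creep '[{"ax":0,"ay":0,"az":0,"dx":50,"dy":4.8,"dz":0.6,"claw":-0.5},{"ax":0,"ay":0,"az":0,"dx":90,"dy":4.8,"dz":0.6,"claw":-0.5},{"ax":0,"ay":0,"az":0,"dx":118,"dy":4.8,"dz":0.6,"claw":-0.5},{"ax":0,"ay":0,"az":0,"dx":134,"dy":4.8,"dz":0.6,"claw":-0.5},{"ax":0,"ay":0,"az":0,"dx":134,"dy":4.8,"dz":0.6,"claw":-0.5},{"ax":0,"ay":0,"az":0,"dx":134,"dy":4.8,"dz":0.6,"claw":0.2},{"ax":0,"ay":0,"az":0,"dx":134,"dy":4.8,"dz":0.6,"claw":0.2},{"ax":0,"ay":0,"az":0,"dx":134,"dy":4.8,"dz":0.6,"claw":0.2}]' 15 && python3 - <<'E'
from h import *
st();go(546.7,-81,110);go(442,-290,110,-94);go(442,-290,34,-94)
E
```

```text
time: 2.68
position: [548.0, -83.6, 39.4]
tcp_rot: [[0.003, 0.131, -0.991], [-0.0, -0.991, -0.131], [-1.0, 0.001, -0.003]]
wrist_force: [-0.6, 1.5, 7.1]
opening: 39.6
t 2.675 pos [548.  -83.6  39.4] R [[0.003, 0.131, -0.991], [-0.0, -0.991, -0.131], [-1.0, 0.001, -0.003]] F [-0.6  1.5  7.1] op 39.643982372425434 j [ 13.6  29.4 -13.  109.9   9.6  41.6 -87.4]
to (546.7, -81, 110) dxyz [-70.6  -2.7   0.8] a [-0.    -0.003 -0.001] rows 2.0
to (442, -290, 110) dxyz [-70.8 190.8 131.8] a [ 0.201 -0.003 -0.   ] rows 4.0
to (442, -290, 34) dxyz [  5.2 190.8 132.1] a [ 0.201 -0.003 -0.   ] rows 4.0
```

```bash
python3 - <<'E'
from h import *
st()
d=shot('wrist')
s=shot('side')
a=cv2.convertScaleAbs(s['img'][120:260,240:400],alpha=1.4)
cv2.imwrite('pics/m2.png',np.hstack([cv2.resize(d['img'],(480,300)),cv2.resize(a,(320,280)).repeat(1,0) if 0 else cv2.copyMakeBorder(cv2.resize(a,(320,280)),0,20,0,0,0)]))
E
```

```text
t 2.675 pos [548.  -83.6  39.4] R [[0.003, 0.131, -0.991], [-0.0, -0.991, -0.131], [-1.0, 0.001, -0.003]] F [-0.6  1.5  7.1] op 39.643982372425434 j [ 13.6  29.4 -13.  109.9   9.6  41.6 -87.4]
```

View pics/m2.png

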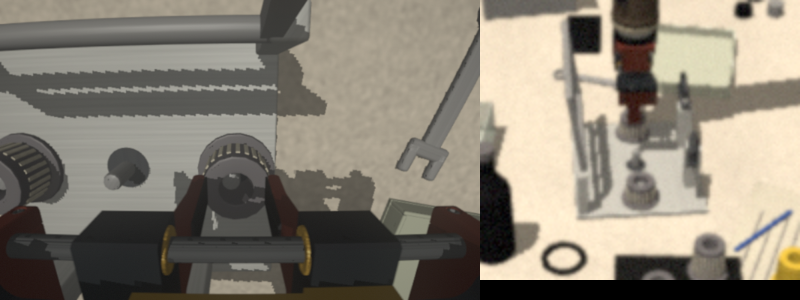

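```bash
python3 -m creep '[{"ax":0,"ay":0,"az":0,"dx":0,"dy":0,"dz":0,"claw":0.2},{"ax":0,"ay":0,"az":0,"dx":0,"dy":0,"dz":0,"claw":0.2}]' && python3 - <<'E'
from h import *
st()
d=shot('wrist')
P=cloud(d).reshape(-1,3)
P=P[np.isfinite(P[:,0])&(np.hypot(P[:,0]-547,P[:,1]+81)<60)]
for a in range(12,62,4):
    q=P[(P[:,2]>a)&(P[:,2]<a+4)&(P[:,0]>547)]
    print(a,len(q),q[:,0].max() if len(q) else'', np.percentile(q[:,1],[2,98]) if len(q) else '')
E
```

```text
time: 3.02
position: [548.2, -83.4, 39.4]
tcp_rot: [[0.003, 0.131, -0.991], [-0.0, -0.991, -0.131], [-1.0, 0.001, -0.003]]
wrist_force: [-1.0, 0.5, 8.6]
opening: 34.9
t 3.025 pos [548.2 -83.4  39.4] R [[0.003, 0.131, -0.991], [-0.0, -0.991, -0.131], [-1.0, 0.001, -0.003]] F [-1.   0.5  8.6] op 34.94399357616968 j [ 13.6  29.4 -13.  109.9   9.6  41.6 -87.4]
12 978 601.6433339709728 [-112.83873553  -53.04453657]
16 781 577.9190218222519 [-111.64796837  -53.84124719]
20 127 571.8397396189015 [-102.88119343  -60.05846856]
24 138 571.9182084818075 [-102.85490773  -60.09187394]
28 150 572.0359667873574 [-102.45431784  -60.41826838]
32 163 572.0304601809157 [-105.43294453  -59.26169982]
36 224 571.8955184896232 [-104.92552288  -59.26825383]
40 536 571.9241753318122 [-102.77490878  -60.35146188]
44 199 571.0836300359994 [-100.76167309  -61.27230664]
48 2094 570.9654172689618 [-100.28159134  -62.83274842]
52 141 561.8496262138652 [-107.22632393  -55.6813348 ]
56 166 561.589624536346 [-107.17902187  -55.69131441]
60 170 561.7025829199894 [-106.96899627  -55.62641369]
```

```bash
python3 - <<'E'
from h import *
d=shot('wrist')
I=d['img'];P=cloud(d)
c=cv2.resize(I[200:330,200:400],(800,520),interpolation=cv2.INTER_CUBIC);cv2.imwrite('pics/m3.png',c)
for v in (230,245,260,275,290):
    print(v,[(u,P[v,u].round(0).tolist()) for u in (235,250,265,280,300,320,340,360,375,390)])
E
```

```text
230 [(235, [537.0, -33.0, 10.0]), (250, [538.0, -42.0, 9.0]), (265, [541.0, -53.0, 15.0]), (280, [557.0, -64.0, 50.0]), (300, [558.0, -74.0, 50.0]), (320, [560.0, -84.0, 50.0]), (340, [561.0, -94.0, 50.0]), (360, [549.0, -111.0, 16.0]), (375, [544.0, -124.0, -1.0]), (390, [546.0, -134.0, 0.0])]
245 [(235, [526.0, -34.0, 10.0]), (250, [528.0, -43.0, 10.0]), (265, [555.0, -58.0, 66.0]), (280, [550.0, -65.0, 53.0]), (300, [546.0, -75.0, 41.0]), (320, [536.0, -88.0, 15.0]), (340, [553.0, -95.0, 50.0]), (360, [561.0, -103.0, 66.0]), (375, [534.0, -126.0, 0.0]), (390, [535.0, -136.0, 0.0])]
260 [(235, [516.0, -34.0, 10.0]), (250, [517.0, -44.0, 10.0]), (265, [555.0, -60.0, 81.0]), (280, [542.0, -66.0, 54.0]), (300, [537.0, -76.0, 41.0]), (320, [535.0, -88.0, 34.0]), (340, [544.0, -97.0, 50.0]), (360, [560.0, -101.0, 81.0]), (375, [561.0, -107.0, 81.0]), (390, [523.0, -139.0, -1.0])]
275 [(235, [505.0, -35.0, 10.0]), (250, [555.0, -56.0, 94.0]), (265, [555.0, -62.0, 93.0]), (280, [535.0, -67.0, 57.0]), (300, [533.0, -77.0, 50.0]), (320, [534.0, -87.0, 50.0]), (340, [536.0, -98.0, 51.0]), (360, [558.0, -100.0, 90.0]), (375, [561.0, -105.0, 94.0]), (390, [512.0, -141.0, -0.0])]
290 [(235, [577.0, -60.0, 141.0]), (250, [555.0, -58.0, 105.0]), (265, [555.0, -64.0, 103.0]), (280, [497.0, -66.0, 10.0]), (300, [523.0, -78.0, 49.0]), (320, [525.0, -89.0, 50.0]), (340, [502.0, -106.0, 10.0]), (360, [555.0, -100.0, 96.0]), (375, [561.0, -103.0, 105.0]), (390, [581.0, -97.0, 138.0])]
```

View pics/m3.png

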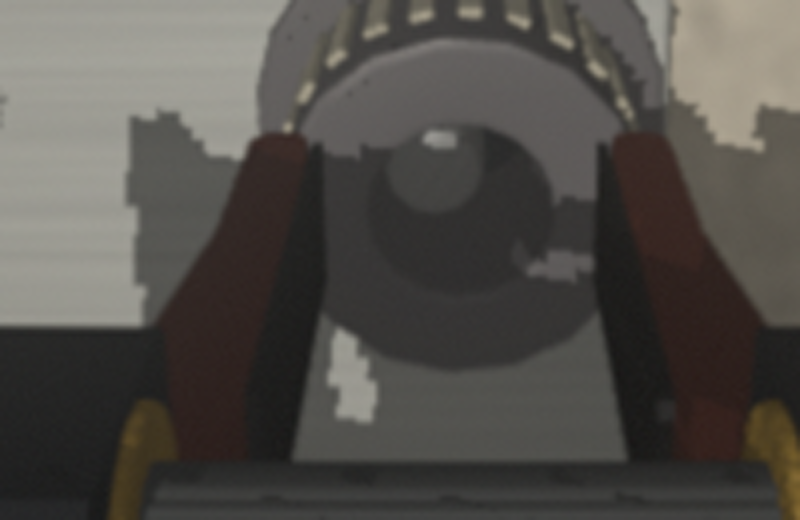

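```bash
python3 - <<'E'
from h import *
z=np.load('w1.npz');P=z['P']
print(P[234:250:3,240].round(0).tolist());print(P[234:250:3,388].round(0).tolist())
d=shot('wrist');print(d['eye'],bot.observe()['position'],bot.tip_extent)
P=cloud(d)
for u in (268,272,276): print(u,[P[v,u].round(0).tolist() for v in range(226,250,3)])
E
```

```text
[[551.0, -37.0, 183.0], [551.0, -37.0, 187.0], [552.0, -38.0, 191.0], [552.0, -39.0, 195.0], [552.0, -40.0, 197.0], [551.0, -40.0, 199.0]]
[[562.0, -111.0, 184.0], [561.0, -111.0, 186.0], [561.0, -110.0, 190.0], [561.0, -109.0, 193.0], [561.0, -109.0, 196.0], [559.0, -109.0, 197.0]]
[623.94558105 -72.70789799 212.6482201 ] [548.20198582 -83.37342826  39.42712621] 17.0
268 [[545.0, -54.0, 16.0], [543.0, -55.0, 17.0], [541.0, -55.0, 18.0], [555.0, -58.0, 54.0], [555.0, -59.0, 58.0], [555.0, -59.0, 62.0], [555.0, -60.0, 64.0], [555.0, -60.0, 68.0]]
272 [[545.0, -57.0, 17.0], [552.0, -59.0, 39.0], [551.0, -59.0, 40.0], [555.0, -60.0, 54.0], [555.0, -61.0, 57.0], [555.0, -61.0, 61.0], [555.0, -61.0, 65.0], [555.0, -62.0, 67.0]]
276 [[556.0, -61.0, 44.0], [557.0, -62.0, 49.0], [555.0, -62.0, 49.0], [555.0, -62.0, 53.0], [555.0, -62.0, 55.0], [554.0, -63.0, 58.0], [554.0, -63.0, 61.0], [554.0, -64.0, 65.0]]
```

The fingertips really end about 12 mm above the reported TCP. The camera and the contact with the core top agree on this, so the reported position is offset about 29 mm along the tool. I'll open, back off, then go deeper so the tips are at z≈19 (reported TCP z≈7).

```bash
python3 -m creep '[{"ax":0,"ay":0,"az":0,"dx":-25,"dy":-2,"dz":0,"claw":-0.5},{"ax":0,"ay":0,"az":0,"dx":-25,"dy":-2,"dz":0,"claw":-0.5},{"ax":0,"ay":0,"az":0,"dx":-25,"dy":-2,"dz":0,"claw":-0.5},{"ax":0,"ay":0,"az":0,"dx":-25,"dy":-2,"dz":0,"claw":-0.5},{"ax":0,"ay":0,"az":0,"dx":-25,"dy":-2,"dz":0,"claw":-0.5}]' && python3 - <<'E'
from h import *
st();go(547,-82,7)
E
```

```text
time: 3.8
position: [546.1, -81.7, 62.1]
tcp_rot: [[-0.001, 0.13, -0.991], [0.0, -0.991, -0.13], [-1.0, -0.0, 0.001]]
wrist_force: [-0.1, -0.4, -0.4]
opening: 65.9
t 3.8 pos [546.1 -81.7  62.1] R [[-0.001, 0.13, -0.991], [0.0, -0.991, -0.13], [-1.0, -0.0, 0.001]] F [-0.1 -0.4 -0.4] op 65.85575718169177 j [ 13.9  27.4 -13.5 109.2   8.8  44.4 -87. ]
to (547, -82, 7) dxyz [55.1  0.5 -0.9] a [-0.     0.001  0.   ] rows 1.0
```

```bash
python3 -m creep '[{"ax":0,"ay":0,"az":0,"dx":25,"dy":0,"dz":-1,"claw":-0.5},{"ax":0,"ay":0,"az":0,"dx":45,"dy":0,"dz":-1,"claw":-0.5},{"ax":0,"ay":0,"az":0,"dx":54,"dy":0,"dz":-1,"claw":-0.5},{"ax":0,"ay":0,"az":0,"dx":54,"dy":0,"dz":-1,"claw":-0.5},{"ax":0,"ay":0,"az":0,"dx":54,"dy":0,"dz":-1,"claw":0.2},{"ax":0,"ay":0,"az":0,"dx":54,"dy":0,"dz":-1,"claw":0.2},{"ax":0,"ay":0,"az":0,"dx":54,"dy":0,"dz":-1,"claw":0.2},{"ax":0,"ay":0,"az":0,"dx":54,"dy":0,"dz":-1,"claw":0.2}]' 15 && python3 - <<'E'
from h import *
st();go(547,-82,90);go(442,-292,85,-94);go(442,-292,3,-94)
E
```

```text
time: 4.8
position: [548.0, -81.7, 9.3]
tcp_rot: [[0.001, 0.13, -0.991], [-0.0, -0.991, -0.13], [-1.0, 0.0, -0.001]]
wrist_force: [-0.6, 0.1, 6.1]
opening: 49.2
t 4.8 pos [548.  -81.7   9.3] R [[0.001, 0.13, -0.991], [-0.0, -0.991, -0.13], [-1.0, 0.0, -0.001]] F [-0.6  0.1  6.1] op 49.179635608181876 j [ 12.9  32.  -12.4 110.7  10.6  38.3 -88.5]
to (547, -82, 90) dxyz [-80.7   0.2   1. ] a [-0.    -0.001 -0.   ] rows 2.0
to (442, -292, 85) dxyz [-75.7 194.7 132.4] a [ 0.2   -0.001 -0.   ] rows 4.0
to (442, -292, 3) dxyz [  6.3 194.7 132.5] a [ 0.2   -0.001 -0.   ] rows 4.0
```

```bash
python3 -m creep '[{"ax":0,"ay":0,"az":0,"dx":-45,"dy":0,"dz":0,"claw":0.2},{"ax":0,"ay":0,"az":0,"dx":-85,"dy":0,"dz":0,"claw":0.2},{"ax":0,"ay":0,"az":0,"dx":-85,"dy":50,"dz":26,"claw":0.2},{"ax":0,"ay":0,"az":0,"dx":-85,"dy":105,"dz":55,"claw":0.2},{"ax":0,"ay":0,"az":0,"dx":-85,"dy":160,"dz":84,"claw":0.2},{"ax":0,"ay":0,"az":0,"dx":-85,"dy":215,"dz":113,"claw":0.2},{"ax":0,"ay":0,"az":0,"dx":-85,"dy":260,"dz":137,"claw":0.2},{"ax":0,"ay":0,"az":0,"dx":-85,"dy":280,"dz":148,"claw":0.2}]' && python3 -m creep '[{"ax":0,"ay":0,"az":0,"dx":0,"dy":0,"dz":0,"claw":0.2},{"ax":0,"ay":0,"az":0,"dx":0,"dy":0,"dz":0,"claw":0.2}]' && python3 - <<'E'
from h import *
st();go(438,-379,4,-82.5)
P=np.concatenate([cloud(shot(n)).reshape(-1,3) for n in('wrist',)])
P=P[np.isfinite(P[:,0])]
b=lambda x0,x1,y0,y1,z0,z1:(P[:,0]>x0)&(P[:,0]<x1)&(P[:,1]>y0)&(P[:,1]<y1)&(P[:,2]>z0)&(P[:,2]<z1)
m=b(330,560,-490,-200,18,30);print(m.sum(),cv2.minAreaRect(P[m][:,:2].astype(np.float32)))
m=b(400,550,-330,-260,-5,15);print(np.median(P[m],0))
E
```

```text
time: 5.8
position: [434.8, -381.8, 93.3]
tcp_rot: [[-0.001, 0.126, -0.992], [-0.001, -0.992, -0.126], [-1.0, 0.001, 0.001]]
wrist_force: [0.4, -0.3, -0.6]
opening: 49.0
time: 6.05
position: [437.8, -376.8, 93.4]
tcp_rot: [[0.0, 0.132, -0.991], [0.001, -0.991, -0.132], [-1.0, -0.001, -0.0]]
wrist_force: [0.7, -0.2, -0.6]
opening: 49.1
t 6.05 pos [ 437.8 -376.8   93.4] R [[0.0, 0.132, -0.991], [0.001, -0.991, -0.132], [-1.0, -0.001, -0.0]] F [ 0.7 -0.2 -0.6] op 49.07640074213034 j [ 43.5  26.7 -10.  104.5   5.8  49.3 -51.7]
to (438, -379, 4) dxyz [89.4  2.3  0.1] a [ 0.001 -0.     0.001] rows 2.0
6070 ((440.4667663574219, -334.14404296875), (221.0245819091797, 170.63694763183594), 86.1526107788086)
[ 480.18600598 -295.00935933    3.82137593]
```

```bash
python3 -m creep '[{"ax":0,"ay":0,"az":0,"dx":45,"dy":2,"dz":0,"claw":0.2},{"ax":0,"ay":0,"az":0,"dx":75,"dy":2,"dz":0,"claw":0.2},{"ax":0,"ay":0,"az":0,"dx":88,"dy":2,"dz":0,"claw":0.2},{"ax":0,"ay":0,"az":0,"dx":88,"dy":2,"dz":0,"claw":0.2},{"ax":0,"ay":0,"az":0,"dx":88,"dy":2,"dz":0,"claw":0.2},{"ax":0,"ay":0,"az":0,"dx":88,"dy":2,"dz":0,"claw":-0.5},{"ax":0,"ay":0,"az":0,"dx":88,"dy":2,"dz":0,"claw":-0.5},{"ax":0,"ay":0,"az":0,"dx":88,"dy":2,"dz":0,"claw":-0.5}]' && python3 -m creep '[{"ax":0,"ay":0,"az":0,"dx":-45,"dy":0,"dz":0,"claw":-0.5},{"ax":0,"ay":0,"az":0,"dx":-90,"dy":0,"dz":0,"claw":-0.5},{"ax":0,"ay":0,"az":0,"dx":-90,"dy":0,"dz":0,"claw":-0.5}]' && python3 - <<'E'
from h import *
st();go(524.5,95,95)
d=shot('wrist','w4.png');P=cloud(d).reshape(-1,3)
m=np.isfinite(P[:,0])&(np.hypot(P[:,0]-438,P[:,1]+379)<45)&(P[:,2]>38)&(P[:,2]<50);print(m.sum(),np.median(P[m],0),cv2.minEnclosingCircle(P[m][:,:2].astype(np.float32)))
E
```

```text
time: 7.1
position: [437.6, -380.6, 6.1]
tcp_rot: [[0.001, 0.13, -0.991], [-0.0, -0.991, -0.13], [-1.0, 0.001, -0.0]]
wrist_force: [-0.3, 0.9, 0.3]
opening: 65.8
time: 7.48
position: [439.5, -382.0, 99.4]
tcp_rot: [[0.005, 0.13, -0.991], [-0.004, -0.991, -0.13], [-1.0, 0.005, -0.005]]
wrist_force: [-0.4, -0.6, -0.4]
opening: 66.1
t 7.475 pos [ 439.5 -382.    99.4] R [[0.005, 0.13, -0.991], [-0.004, -0.991, -0.13], [-1.0, 0.005, -0.005]] F [-0.4 -0.6 -0.4] op 66.08713145980123 j [ 43.8  26.5 -10.  104.    5.9  49.6 -51.5]
to (524.5, 95, 95) dxyz [   2.8 -461.9 -146.3] a [-0.    -0.005 -0.005] rows 8.0
2756 [ 438.32824316 -379.94909355   43.86421805] ((437.0198059082031, -380.2310791015625), 24.420331954956055)
```

```bash
python3 -m creep '[{"ax":0,"ay":0,"az":0,"dx":-45,"dy":-30,"dz":-20,"claw":-0.5},{"ax":0,"ay":0,"az":0,"dx":-60,"dy":-90,"dz":-50,"claw":-0.5},{"ax":0,"ay":0,"az":0,"dx":-60,"dy":-150,"dz":-65,"claw":-0.5},{"ax":0,"ay":0,"az":0,"dx":-60,"dy":-210,"dz":-80,"claw":-0.5},{"ax":0,"ay":0,"az":0,"dx":-60,"dy":-270,"dz":-95,"claw":-0.5},{"ax":0,"ay":0,"az":0,"dx":-60,"dy":-330,"dz":-110,"claw":-0.5},{"ax":0,"ay":0,"az":0,"dx":-60,"dy":-390,"dz":-125,"claw":-0.5},{"ax":0,"ay":0,"az":0,"dx":-60,"dy":-450,"dz":-143,"claw":-0.5}]' && python3 -m creep '[{"ax":0,"ay":0,"az":0,"dx":0,"dy":-12,"dz":-3,"claw":-0.5},{"ax":0,"ay":0,"az":0,"dx":0,"dy":-12,"dz":-3,"claw":-0.5}]' && python3 - <<'E'
from h import *
st();go(524.5,95.4,11)
d=shot('wrist');P=cloud(d).reshape(-1,3)
def rim(x,y,a,b):
    m=np.isfinite(P[:,0])&(np.hypot(P[:,0]-x,P[:,1]-y)<40)&(P[:,2]>a)&(P[:,2]<b);print(m.sum(),np.median(P[m],0),cv2.minEnclosingCircle(P[m][:,:2].astype(np.float32)))
rim(524.5,95.4,47,54);rim(547,-80,39,46)
E
```

```text
time: 8.52
position: [519.3, 83.2, 154.4]
tcp_rot: [[-0.002, 0.13, -0.991], [-0.0, -0.991, -0.13], [-1.0, 0.0, 0.002]]
wrist_force: [-0.1, 0.0, -0.3]
opening: 65.7
time: 8.78
position: [520.8, 94.2, 154.4]
tcp_rot: [[-0.002, 0.132, -0.991], [-0.0, -0.991, -0.132], [-1.0, 0.0, 0.002]]
wrist_force: [0.6, -0.8, 0.1]
opening: 65.7
t 8.775 pos [520.8  94.2 154.4] R [[-0.002, 0.132, -0.991], [-0.0, -0.991, -0.132], [-1.0, 0.0, 0.002]] F [ 0.6 -0.8  0.1] op 65.68389236838156 j [   2.2   19.4  -21.9  107.3    8.7   55.  -106. ]
to (524.5, 95.4, 11) dxyz [143.4  -0.7  -4.1] a [ 0.002  0.002 -0.   ] rows 3.0
1903 [524.91754635  96.37936843  49.90558192] ((523.7478637695312, 96.11447143554688), 24.33513069152832)
177 [548.27425876 -77.93549041  41.48607   ] ((547.9058227539062, -78.71886444091797), 6.962489604949951)
```

```bash
python3 -m creep '[{"ax":0,"ay":0,"az":0,"dx":50,"dy":-1.5,"dz":-3,"claw":-0.5},{"ax":0,"ay":0,"az":0,"dx":95,"dy":-1.5,"dz":-3,"claw":-0.5},{"ax":0,"ay":0,"az":0,"dx":125,"dy":-1.5,"dz":-3,"claw":-0.5},{"ax":0,"ay":0,"az":0,"dx":143,"dy":-1.5,"dz":-3,"claw":-0.5},{"ax":0,"ay":0,"az":0,"dx":143,"dy":-1.5,"dz":-3,"claw":0.2},{"ax":0,"ay":0,"az":0,"dx":143,"dy":-1.5,"dz":-3,"claw":0.2},{"ax":0,"ay":0,"az":0,"dx":143,"dy":-1.5,"dz":-3,"claw":0.2},{"ax":0,"ay":0,"az":0,"dx":143,"dy":-1.5,"dz":-3,"claw":0.2}]' 15 && python3 -m creep '[{"ax":0,"ay":0,"az":0,"dx":-50,"dy":0,"dz":0,"claw":0.2},{"ax":0,"ay":0,"az":0,"dx":-105,"dy":0,"dz":0,"claw":0.2},{"ax":0,"ay":0,"az":0,"dx":-140,"dy":0,"dz":0,"claw":0.2}]' && python3 - <<'E'
from h import *
st();go(443.5,-290,150);
E
```

```text
time: 9.82
position: [525.1, 95.8, 13.7]
tcp_rot: [[0.002, 0.13, -0.991], [0.0, -0.991, -0.13], [-1.0, 0.0, -0.002]]
wrist_force: [-0.5, -1.0, 3.3]
opening: 48.1
time: 10.2
position: [525.0, 96.1, 155.6]
tcp_rot: [[0.003, 0.131, -0.991], [0.001, -0.991, -0.131], [-1.0, -0.0, -0.003]]
wrist_force: [0.4, -0.7, -1.1]
opening: 48.4
t 10.2 pos [525.   96.1 155.6] R [[0.003, 0.131, -0.991], [0.001, -0.991, -0.131], [-1.0, -0.0, -0.003]] F [ 0.4 -0.7 -1.1] op 48.37864201773194 j [   2.4   19.7  -22.3  106.9    9.    55.  -106.4]
to (443.5, -290, 150) dxyz [  5.2 372.1 131.3] a [ 0.    -0.003  0.   ] rows 7.0
```

```bash
python3 -m creep '[{"ax":0,"ay":0,"az":0,"dx":0,"dy":55,"dz":10,"claw":0.2},{"ax":0,"ay":0,"az":0,"dx":0,"dy":110,"dz":25,"claw":0.2},{"ax":0,"ay":0,"az":0,"dx":0,"dy":165,"dz":45,"claw":0.2},{"ax":0,"ay":0,"az":0,"dx":0,"dy":220,"dz":70,"claw":0.2},{"ax":0,"ay":0,"az":0,"dx":0,"dy":275,"dz":95,"claw":0.2},{"ax":0,"ay":0,"az":0,"dx":0,"dy":330,"dz":118,"claw":0.2},{"ax":0,"ay":0,"az":0,"dx":0,"dy":372,"dz":131,"claw":0.2},{"ax":0,"ay":0,"az":0,"dx":0,"dy":372,"dz":131,"claw":0.2}]' && python3 -m creep '[{"ax":0,"ay":0,"az":0,"dx":50,"dy":0,"dz":0,"claw":0.2},{"ax":0,"ay":0,"az":0,"dx":100,"dy":0,"dz":0,"claw":0.2},{"ax":0,"ay":0,"az":0,"dx":135,"dy":0,"dz":0,"claw":0.2},{"ax":0,"ay":0,"az":0,"dx":146,"dy":0,"dz":0,"claw":0.2},{"ax":0,"ay":0,"az":0,"dx":146,"dy":0,"dz":0,"claw":0.2},{"ax":0,"ay":0,"az":0,"dx":146,"dy":0,"dz":0,"claw":-0.5},{"ax":0,"ay":0,"az":0,"dx":146,"dy":0,"dz":0,"claw":-0.5},{"ax":0,"ay":0,"az":0,"dx":146,"dy":0,"dz":0,"claw":-0.5}]' &&  python3 -m creep '[{"ax":0,"ay":0,"az":0,"dx":-50,"dy":0,"dz":0,"claw":-0.5},{"ax":0,"ay":0,"az":0,"dx":-105,"dy":0,"dz":0,"claw":-0.5},{"ax":0,"ay":0,"az":0,"dx":-155,"dy":0,"dz":0,"claw":-0.5},{"ax":0,"ay":0,"az":0,"dx":-155,"dy":0,"dz":0,"claw":-0.5}]' && cat >> h.py <<'E'
def rim(P,x,y,a,b,w=40):
    P=P.reshape(-1,3)
    m=np.isfinite(P[:,0])&(np.hypot(P[:,0]-x,P[:,1]-y)<w)&(P[:,2]>a)&(P[:,2]<b)
    print('rim',m.sum(),np.median(P[m],0).round(1) if m.any() else '',cv2.minEnclosingCircle(P[m][:,:2].astype(np.float32)))
E
python3 - <<'E'
from h import *
st();go(412,253,155)
P=cloud(shot('wrist'));rim(P,443,-290,38,50);rim(P,437,-380,38,50)
P=np.concatenate([cloud(shot(n)).reshape(-1,3) for n in('scene','side')])
for x,y in((487,339),(412,253.6),(409,384)): print(core(P,x,y,15,63)); rim(P,x,y,62,69)
E
```

```text
time: 11.2
position: [441.4, -294.0, 152.8]
tcp_rot: [[-0.0, 0.124, -0.992], [-0.002, -0.992, -0.124], [-1.0, 0.002, 0.0]]
wrist_force: [-0.1, 0.5, -2.5]
opening: 48.0
time: 12.2
position: [443.3, -290.4, 7.2]
tcp_rot: [[0.001, 0.13, -0.991], [-0.001, -0.991, -0.13], [-1.0, 0.001, -0.001]]
wrist_force: [0.2, -0.4, -0.3]
opening: 65.4
time: 12.7
position: [445.2, -291.5, 165.9]
tcp_rot: [[0.007, 0.13, -0.991], [-0.004, -0.991, -0.13], [-1.0, 0.005, -0.006]]
wrist_force: [-0.1, 0.2, -1.3]
opening: 65.7
t 12.7 pos [ 445.2 -291.5  165.9] R [[0.007, 0.13, -0.991], [-0.004, -0.991, -0.13], [-1.0, 0.005, -0.006]] F [-0.1  0.2 -1.3] op 65.6918141303975 j [ 38.5  17.7 -12.9 107.2   4.8  55.2 -59.1]
to (412, 253, 155) dxyz [   8.4 -544.3  -37.9] a [-0.    -0.006 -0.005] rows 9.0
rim 1730 [ 442.6 -288.7   43.9] ((441.6428527832031, -288.9241943359375), 24.448265075683594)
rim 1686 [ 438.  -379.3   43.9] ((436.749267578125, -380.05401611328125), 24.47269630432129)
(array([487. , 339.7]), np.int64(293))
rim 257 [489.1 340.3  66.1] ((486.7210998535156, 341.729248046875), 27.269439697265625)
(array([411.8, 253.6]), np.int64(329))
rim 227 [411.9 254.2  65.6] ((412.2826232910156, 254.3533935546875), 26.378494262695312)
(array([408.7, 384. ]), np.int64(327))
rim 260 [410.1 385.2  65.7] ((408.5826721191406, 384.830078125), 26.30209732055664)
```

```bash
python3 -m creep '[{"ax":0,"ay":0,"az":0,"dx":0,"dy":-60,"dz":-4,"claw":-0.5},{"ax":0,"ay":0,"az":0,"dx":0,"dy":-122,"dz":-8,"claw":-0.5},{"ax":0,"ay":0,"az":0,"dx":0,"dy":-184,"dz":-13,"claw":-0.5},{"ax":0,"ay":0,"az":0,"dx":0,"dy":-246,"dz":-17,"claw":-0.5},{"ax":0,"ay":0,"az":0,"dx":0,"dy":-308,"dz":-21,"claw":-0.5},{"ax":0,"ay":0,"az":0,"dx":0,"dy":-370,"dz":-26,"claw":-0.5},{"ax":0,"ay":0,"az":0,"dx":0,"dy":-432,"dz":-30,"claw":-0.5},{"ax":0,"ay":0,"az":0,"dx":0,"dy":-494,"dz":-34,"claw":-0.5}]' && python3 -m creep '[{"ax":0,"ay":0,"az":0,"dx":0,"dy":-50,"dz":-4,"claw":-0.5},{"ax":0,"ay":0,"az":0,"dx":0,"dy":-50,"dz":-4,"claw":-0.5},{"ax":0,"ay":0,"az":0,"dx":0,"dy":-50,"dz":-4,"claw":-0.5}]' && python3 - <<'E'
from h import *
st()
P=cloud(shot('wrist'));rim(P,412,254,61,69);rim(P,487,340,61,69);rim(P,409,384,61,69);go(412,254,15)
for x,y in((548,-79),(536,8.5),(524.5,96)): rim(P,x,y,39,46)
E
```

```text
time: 13.85
position: [411.0, 205.4, 160.2]
tcp_rot: [[-0.002, 0.13, -0.991], [-0.001, -0.991, -0.13], [-1.0, 0.0, 0.002]]
wrist_force: [1.1, 0.3, -0.4]
opening: 65.6
time: 14.22
position: [408.9, 253.0, 160.2]
tcp_rot: [[-0.003, 0.131, -0.991], [-0.002, -0.991, -0.131], [-1.0, 0.001, 0.003]]
wrist_force: [0.7, 0.1, -0.1]
opening: 66.0
t 14.225 pos [408.9 253.  160.2] R [[-0.003, 0.131, -0.991], [-0.002, -0.991, -0.131], [-1.0, 0.001, 0.003]] F [ 0.7  0.1 -0.1] op 65.99342495202391 j [  -9.    16.1  -33.6  112.6   10.8   54.6 -130.4]
rim 2056 [411.5 254.5  64.9] ((410.1951904296875, 254.4252471923828), 24.44338607788086)
rim 2570 [487.2 339.9  64.8] ((485.8881530761719, 339.7734375), 24.646696090698242)
rim 2105 [409.5 383.8  64.8] ((408.4649658203125, 384.41650390625), 24.825149536132812)
to (412, 254, 15) dxyz [145.5  -1.4  -3.1] a [-0.001  0.002 -0.001] rows 3.0
rim 0  ((0.0, 0.0), 0.0)
rim 200 [534.5   9.7  41.4] ((534.7855224609375, 8.750551223754883), 7.042993545532227)
rim 211 [522.5  96.2  41.5] ((522.9441528320312, 95.13009643554688), 7.197137355804443)
```

```bash
python3 -m creep '[{"ax":0,"ay":0,"az":0,"dx":50,"dy":-1.5,"dz":-2,"claw":-0.5},{"ax":0,"ay":0,"az":0,"dx":95,"dy":-1.5,"dz":-2,"claw":-0.5},{"ax":0,"ay":0,"az":0,"dx":125,"dy":-1.5,"dz":-2,"claw":-0.5},{"ax":0,"ay":0,"az":0,"dx":140,"dy":-1.5,"dz":-2,"claw":-0.5},{"ax":0,"ay":0,"az":0,"dx":140,"dy":-1.5,"dz":-2,"claw":0.2},{"ax":0,"ay":0,"az":0,"dx":140,"dy":-1.5,"dz":-2,"claw":0.2},{"ax":0,"ay":0,"az":0,"dx":140,"dy":-1.5,"dz":-2,"claw":0.2},{"ax":0,"ay":0,"az":0,"dx":140,"dy":-1.5,"dz":-2,"claw":0.2}]' 15 && python3 -m creep '[{"ax":0,"ay":0,"az":0,"dx":-50,"dy":0,"dz":0,"claw":0.2},{"ax":0,"ay":0,"az":0,"dx":-105,"dy":0,"dz":0,"claw":0.2},{"ax":0,"ay":0,"az":0,"dx":-145,"dy":0,"dz":0,"claw":0.2}]' && python3 - <<'E'
from h import *
st();go(547.5,-79,160)
E
```

```text
time: 15.28
position: [412.2, 256.1, 22.6]
tcp_rot: [[0.002, 0.13, -0.991], [0.001, -0.991, -0.13], [-1.0, -0.0, -0.002]]
wrist_force: [-0.8, -1.6, 4.8]
opening: 48.8
time: 15.65
position: [411.6, 256.3, 169.1]
tcp_rot: [[0.002, 0.131, -0.991], [0.001, -0.991, -0.131], [-1.0, -0.001, -0.002]]
wrist_force: [0.4, -0.5, -2.4]
opening: 49.0
t 15.65 pos [411.6 256.3 169.1] R [[0.002, 0.131, -0.991], [0.001, -0.991, -0.131], [-1.0, -0.001, -0.002]] F [ 0.4 -0.5 -2.4] op 49.027981239308836 j [  -8.3   15.9  -34.6  111.7   10.9   55.6 -130.5]
to (547.5, -79, 160) dxyz [  9.  350.2 -90.9] a [ 0.    -0.002  0.001] rows 6.0
```

```bash
python3 -m creep '[{"ax":0,"ay":0,"az":0,"dx":0,"dy":58,"dz":-20,"claw":0.2},{"ax":0,"ay":0,"az":0,"dx":0,"dy":116,"dz":-40,"claw":0.2},{"ax":0,"ay":0,"az":0,"dx":0,"dy":174,"dz":-60,"claw":0.2},{"ax":0,"ay":0,"az":0,"dx":0,"dy":232,"dz":-75,"claw":0.2},{"ax":0,"ay":0,"az":0,"dx":0,"dy":290,"dz":-88,"claw":0.2},{"ax":0,"ay":0,"az":0,"dx":0,"dy":335,"dz":-91,"claw":0.2},{"ax":0,"ay":0,"az":0,"dx":0,"dy":350,"dz":-91,"claw":0.2},{"ax":0,"ay":0,"az":0,"dx":0,"dy":350,"dz":-91,"claw":0.2}]' && python3 -m creep '[{"ax":0,"ay":0,"az":0,"dx":50,"dy":0,"dz":0,"claw":0.2},{"ax":0,"ay":0,"az":0,"dx":80,"dy":0,"dz":0,"claw":0.2},{"ax":0,"ay":0,"az":0,"dx":80,"dy":0,"dz":0,"claw":0.2}]' && python3 - <<'E'
from h import *
st();go(547.5,-79,31)
P=cloud(shot('wrist'));rim(P,547,-79,130,148);rim(P,536,8.5,39,46)
Q=P.reshape(-1,3);Q=Q[np.isfinite(Q[:,0])&(np.hypot(Q[:,0]-547,Q[:,1]+79)<45)]
print(np.histogram(Q[:,2],bins=np.arange(0,200,10)))
E
```

```text
time: 16.65
position: [547.1, -79.5, 166.6]
tcp_rot: [[-0.0, 0.129, -0.992], [0.0, -0.992, -0.129], [-1.0, -0.0, 0.0]]
wrist_force: [0.8, 0.3, -2.2]
opening: 48.8
time: 17.02
position: [545.5, -76.7, 85.0]
tcp_rot: [[-0.004, 0.134, -0.991], [0.002, -0.991, -0.134], [-1.0, -0.002, 0.004]]
wrist_force: [-0.8, 0.0, -0.3]
opening: 48.9
t 17.025 pos [545.5 -76.7  85. ] R [[-0.004, 0.134, -0.991], [0.002, -0.991, -0.134], [-1.0, -0.002, 0.004]] F [-0.8  0.  -0.3] op 48.870271514167484 j [ 20.6  26.7 -22.8 107.8  13.4  48.3 -91.3]
to (547.5, -79, 31) dxyz [54.   2.7 -1.9] a [0.003 0.004 0.002] rows 1.0
rim 1933 [551.8 -98.9 139.6] ((555.1153564453125, -75.05184173583984), 36.17612838745117)
rim 307 [536.4   7.   41.6] ((536.0795288085938, 7.51133918762207), 6.923522472381592)
(array([2440, 2362,    0,    0,    0,    0,  164, 1983,  623,  958, 1438,
       1990, 7125, 1013, 1175, 1202,  693,  798, 3627]), array([  0,  10,  20,  30,  40,  50,  60,  70,  80,  90, 100, 110, 120,
       130, 140, 150, 160, 170, 180, 190]))
```

```bash
python3 - <<'E'
from h import *
P=cloud(shot('wrist'));rim(P,547,-79,124,129.5);st();go(547.8,-78.8,31)
E
```

```text
rim 5365 [552.  -74.6 128.7] ((555.970947265625, -74.9979248046875), 34.136837005615234)
t 17.125 pos [547.8 -77.5  87.7] R [[0.001, 0.133, -0.991], [0.001, -0.991, -0.133], [-1.0, -0.001, -0.001]] F [-0.2  0.  -1.5] op 48.46366688295553 j [ 20.7  26.6 -22.8 107.6  13.4  48.4 -91.3]
to (547.8, -78.8, 31) dxyz [56.6  1.3  0.3] a [ 0.002 -0.001  0.001] rows 1.0
```

```bash
python3 -m creep '[{"ax":0,"ay":0,"az":0,"dx":12,"dy":1.3,"dz":0,"claw":0.2},{"ax":0,"ay":0,"az":0,"dx":24,"dy":1.3,"dz":0,"claw":0.2},{"ax":0,"ay":0,"az":0,"dx":36,"dy":1.3,"dz":0,"claw":0.2},{"ax":0,"ay":0,"az":0,"dx":48,"dy":1.3,"dz":0,"claw":0.2},{"ax":0,"ay":0,"az":0,"dx":57,"dy":1.3,"dz":0,"claw":0.2},{"ax":0,"ay":0,"az":0,"dx":57,"dy":1.3,"dz":0,"claw":0.2},{"ax":0,"ay":0,"az":0,"dx":57,"dy":1.3,"dz":0,"claw":0.2}]' && python3 -m creep '[{"ax":0,"ay":0,"az":0,"dx":0,"dy":0,"dz":0,"claw":-0.5},{"ax":0,"ay":0,"az":0,"dx":0,"dy":0,"dz":0,"claw":-0.5},{"ax":0,"ay":0,"az":0,"dx":0,"dy":0,"dz":0,"claw":-0.5},{"ax":0,"ay":0,"az":0,"dx":-50,"dy":0,"dz":0,"claw":-0.5},{"ax":0,"ay":0,"az":0,"dx":-105,"dy":0,"dz":0,"claw":-0.5},{"ax":0,"ay":0,"az":0,"dx":-135,"dy":0,"dz":0,"claw":-0.5},{"ax":0,"ay":0,"az":0,"dx":-135,"dy":0,"dz":0,"claw":-0.5}]' && python3 - <<'E'
from h import *
st()
P=cloud(shot('wrist'));rim(P,547,-79,67,77);rim(P,547,-79,39,46,14);rim(P,536,8,39,46)
P=np.concatenate([cloud(shot(n)).reshape(-1,3) for n in('scene','side')])
for x,y in((486,340),(408.5,384)): rim(P,x,y,62,69)
go(486,340,160,-82.5);go(486,340,160,-67)
E
```

```text
time: 18.0
position: [547.5, -80.5, 29.5]
tcp_rot: [[-0.0, 0.13, -0.991], [0.0, -0.991, -0.13], [-1.0, -0.0, 0.0]]
wrist_force: [0.5, 0.4, -1.4]
opening: 48.7
time: 18.88
position: [549.1, -80.7, 167.3]
tcp_rot: [[0.005, 0.13, -0.991], [-0.001, -0.991, -0.13], [-1.0, 0.002, -0.005]]
wrist_force: [-0.7, -0.1, 0.0]
opening: 66.1
t 18.875 pos [549.1 -80.7 167.3] R [[0.005, 0.13, -0.991], [-0.001, -0.991, -0.13], [-1.0, 0.002, -0.005]] F [-0.7 -0.1  0. ] op 66.0969343753368 j [ 22.6  21.1 -24.5 103.3  10.3  57.5 -88.5]
rim 2037 [546.1 -79.9  71.9] ((545.0313110351562, -80.22177124023438), 24.477954864501953)
rim 117 [544.8 -78.9  42. ] ((541.7413330078125, -80.2474365234375), 11.348885536193848)
rim 171 [536.4   7.8  41.5] ((536.026123046875, 7.931859016418457), 7.102041244506836)
rim 159 [488.7 321.1  66. ] ((486.2200622558594, 314.6531677246094), 24.65144157409668)
rim 269 [409.8 385.9  65.9] ((409.47088623046875, 385.5027160644531), 26.247861862182617)
to (486, 340, 160) dxyz [   3.7 -425.     5.4] a [-0.     0.002  0.   ] rows 7.0
to (486, 340, 160) dxyz [   3.7 -425.     5.4] a [-0.271  0.002  0.   ] rows 7.0
```

```bash
python3 -m creep '[{"ax":0,"ay":0,"az":0,"dx":0,"dy":-58,"dz":0,"claw":-0.5},{"ax":0,"ay":0,"az":0,"dx":0,"dy":-118,"dz":2,"claw":-0.5},{"ax":0,"ay":0,"az":0,"dx":0,"dy":-178,"dz":4,"claw":-0.5},{"ax":0,"ay":0,"az":0,"dx":0,"dy":-238,"dz":6,"claw":-0.5},{"ax":0,"ay":0,"az":0,"dx":0,"dy":-298,"dz":8,"claw":-0.5},{"ax":0,"ay":0,"az":0,"dx":0,"dy":-358,"dz":10,"claw":-0.5},{"ax":0,"ay":0,"az":0,"dx":0,"dy":-402,"dz":10,"claw":-0.5},{"ax":0,"ay":0,"az":0,"dx":0,"dy":-402,"dz":10,"claw":-0.5}]' && python3 -m creep '[{"ax":0,"ay":0,"az":0,"dx":0,"dy":0,"dz":0,"claw":-0.5},{"ax":0,"ay":0,"az":0,"dx":0,"dy":0,"dz":0,"claw":-0.5}]' && python3 - <<'E'
from h import *
st()
P=cloud(shot('wrist'));rim(P,487,317,62,69);rim(P,409,385,62,69);go(487,317,22)
P=np.concatenate([cloud(shot(n)).reshape(-1,3) for n in('scene','side')]);rim(P,545,-80,67,77)
E
```

```text
time: 20.02
position: [482.5, 320.7, 162.9]
tcp_rot: [[-0.003, 0.137, -0.991], [0.001, -0.991, -0.137], [-1.0, -0.001, 0.003]]
wrist_force: [0.7, -0.0, 0.1]
opening: 65.7
time: 20.27
position: [485.6, 314.8, 163.9]
tcp_rot: [[-0.001, 0.128, -0.992], [-0.001, -0.992, -0.128], [-1.0, 0.001, 0.001]]
wrist_force: [-0.3, -0.2, 0.3]
opening: 65.9
t 20.275 pos [485.6 314.8 163.9] R [[-0.001, 0.128, -0.992], [-0.001, -0.992, -0.128], [-1.0, 0.001, 0.001]] F [-0.3 -0.2  0.3] op 65.93263160044546 j [ -14.2   25.   -31.3   99.6   14.8   59.6 -133.3]
rim 1945 [486.1 311.   64.9] ((485.05157470703125, 310.7853698730469), 24.370407104492188)
rim 489 [417.9 398.8  64.9] ((408.8041687011719, 385.03277587890625), 24.250490188598633)
to (487, 317, 22) dxyz [142.2  -2.   -1.6] a [-0.002  0.    -0.001] rows 3.0
rim 159 [546.2 -78.9  72.1] ((545.4437255859375, -79.41463470458984), 27.96613121032715)
```

```bash
python3 -m creep '[{"ax":0,"ay":0,"az":0,"dx":50,"dy":3.8,"dz":0,"claw":-0.5},{"ax":0,"ay":0,"az":0,"dx":95,"dy":3.8,"dz":0,"claw":-0.5},{"ax":0,"ay":0,"az":0,"dx":125,"dy":3.8,"dz":0,"claw":-0.5},{"ax":0,"ay":0,"az":0,"dx":142,"dy":3.8,"dz":0,"claw":-0.5},{"ax":0,"ay":0,"az":0,"dx":142,"dy":3.8,"dz":0,"claw":0.2},{"ax":0,"ay":0,"az":0,"dx":142,"dy":3.8,"dz":0,"claw":0.2},{"ax":0,"ay":0,"az":0,"dx":142,"dy":3.8,"dz":0,"claw":0.2},{"ax":0,"ay":0,"az":0,"dx":142,"dy":3.8,"dz":0,"claw":0.2}]' 15 && python3 -m creep '[{"ax":0,"ay":0,"az":0,"dx":-50,"dy":0,"dz":0,"claw":0.2},{"ax":0,"ay":0,"az":0,"dx":-105,"dy":0,"dz":0,"claw":0.2},{"ax":0,"ay":0,"az":0,"dx":-140,"dy":0,"dz":0,"claw":0.2},{"ax":0,"ay":0,"az":0,"dx":-140,"dy":0,"dz":0,"claw":0.2}]' && python3 - <<'E'
from h import *
st();go(536.3,8.3,160)
E
```

```text
time: 21.42
position: [486.3, 313.3, 23.7]
tcp_rot: [[0.002, 0.13, -0.991], [0.001, -0.991, -0.13], [-1.0, -0.001, -0.002]]
wrist_force: [0.3, 0.1, 3.0]
opening: 48.8
time: 21.92
position: [487.0, 314.1, 165.9]
tcp_rot: [[0.005, 0.13, -0.991], [0.003, -0.991, -0.13], [-1.0, -0.002, -0.006]]
wrist_force: [-0.7, -0.0, -2.1]
opening: 48.9
t 21.925 pos [487.  314.1 165.9] R [[0.005, 0.13, -0.991], [0.003, -0.991, -0.13], [-1.0, -0.002, -0.006]] F [-0.7 -0.  -2.1] op 48.85044730804875 j [ -13.7   24.8  -31.7   99.7   14.9   59.4 -133.2]
to (536.3, 8.3, 160) dxyz [  5.3 309.6  -9. ] a [-0.    -0.006  0.002] rows 5.0
```

```bash
python3 -m creep '[{"ax":0,"ay":0,"az":0,"dx":0,"dy":58,"dz":-2,"claw":0.2},{"ax":0,"ay":0,"az":0,"dx":0,"dy":116,"dz":-5,"claw":0.2},{"ax":0,"ay":0,"az":0,"dx":0,"dy":174,"dz":-7,"claw":0.2},{"ax":0,"ay":0,"az":0,"dx":0,"dy":232,"dz":-9,"claw":0.2},{"ax":0,"ay":0,"az":0,"dx":0,"dy":285,"dz":-9,"claw":0.2},{"ax":0,"ay":0,"az":0,"dx":0,"dy":309,"dz":-9,"claw":0.2},{"ax":0,"ay":0,"az":0,"dx":40,"dy":309,"dz":-9,"claw":0.2},{"ax":0,"ay":0,"az":0,"dx":75,"dy":309,"dz":-9,"claw":0.2}]' && python3 -m creep '[{"ax":0,"ay":0,"az":0,"dx":0,"dy":0,"dz":0,"claw":0.2},{"ax":0,"ay":0,"az":0,"dx":0,"dy":0,"dz":0,"claw":0.2}]' && python3 - <<'E'
from h import *
st();go(536.2,8.2,30.5)
E
```

```text
time: 22.92
position: [534.0, 6.9, 85.5]
tcp_rot: [[-0.001, 0.129, -0.992], [-0.0, -0.992, -0.129], [-1.0, 0.0, 0.001]]
wrist_force: [-0.2, -1.2, -1.3]
opening: 49.1
time: 23.18
position: [535.1, 8.1, 88.1]
tcp_rot: [[0.0, 0.131, -0.991], [0.0, -0.991, -0.131], [-1.0, -0.0, -0.0]]
wrist_force: [0.1, -0.2, -1.6]
opening: 48.8
t 23.175 pos [535.1   8.1  88.1] R [[0.0, 0.131, -0.991], [0.0, -0.991, -0.131], [-1.0, -0.0, -0.0]] F [ 0.1 -0.2 -1.6] op 48.783669605068496 j [  14.1   25.5  -25.8  109.9   14.6   47.8 -101.8]
to (536.2, 8.2, 30.5) dxyz [57.6  0.1 -1.1] a [ 0. -0.  0.] rows 1.0
```

```bash
python3 -m creep '[{"ax":0,"ay":0,"az":0,"dx":12,"dy":0,"dz":-1,"claw":0.2},{"ax":0,"ay":0,"az":0,"dx":24,"dy":0,"dz":-1,"claw":0.2},{"ax":0,"ay":0,"az":0,"dx":36,"dy":0,"dz":-1,"claw":0.2},{"ax":0,"ay":0,"az":0,"dx":48,"dy":0,"dz":-1,"claw":0.2},{"ax":0,"ay":0,"az":0,"dx":57,"dy":0,"dz":-1,"claw":0.2},{"ax":0,"ay":0,"az":0,"dx":57,"dy":0,"dz":-1,"claw":0.2},{"ax":0,"ay":0,"az":0,"dx":57,"dy":0,"dz":-1,"claw":0.2}]' && python3 -m creep '[{"ax":0,"ay":0,"az":0,"dx":0,"dy":0,"dz":0,"claw":-0.5},{"ax":0,"ay":0,"az":0,"dx":0,"dy":0,"dz":0,"claw":-0.5},{"ax":0,"ay":0,"az":0,"dx":0,"dy":0,"dz":0,"claw":-0.5},{"ax":0,"ay":0,"az":0,"dx":-50,"dy":0,"dz":0,"claw":-0.5},{"ax":0,"ay":0,"az":0,"dx":-105,"dy":0,"dz":0,"claw":-0.5},{"ax":0,"ay":0,"az":0,"dx":-135,"dy":0,"dz":0,"claw":-0.5},{"ax":0,"ay":0,"az":0,"dx":-135,"dy":0,"dz":0,"claw":-0.5}]' && python3 - <<'E'
from h import *
st()
P=cloud(shot('wrist'));rim(P,536,8,67,77);rim(P,547,-79,67,77);rim(P,523.5,95.5,39,46)
P=np.concatenate([cloud(shot(n)).reshape(-1,3) for n in('scene','side')])
rim(P,408.5,384,62,69)
go(409,385,160,-82.5)
E
```

```text
time: 24.05
position: [535.8, 8.0, 30.5]
tcp_rot: [[-0.0, 0.131, -0.991], [0.0, -0.991, -0.131], [-1.0, -0.0, 0.0]]
wrist_force: [0.2, -0.3, -0.6]
opening: 48.9
time: 24.92
position: [537.4, 8.0, 168.2]
tcp_rot: [[0.005, 0.13, -0.991], [-0.0, -0.991, -0.13], [-1.0, 0.001, -0.005]]
wrist_force: [-1.5, 0.0, -0.2]
opening: 65.9
t 24.925 pos [537.4   8.  168.2] R [[0.005, 0.13, -0.991], [-0.0, -0.991, -0.13], [-1.0, 0.001, -0.005]] F [-1.5  0.  -0.2] op 65.88326280975369 j [ 16.2  19.9 -27.8 105.4  11.   57.  -98.7]
rim 2027 [535.    8.7  71.9] ((533.8523559570312, 8.281010627746582), 24.414735794067383)
rim 2048 [546.  -79.5  71.9] ((544.877197265625, -79.8194808959961), 24.434368133544922)
rim 170 [524.   94.8  41.6] ((523.6067504882812, 95.22948455810547), 6.858749866485596)
rim 263 [410.  386.4  65.5] ((408.54608154296875, 384.8760070800781), 26.617095947265625)
to (409, 385, 160) dxyz [   4.7 -390.5   75.8] a [-0.     0.002 -0.   ] rows 7.0
```

```bash
python3 -m creep '[{"ax":0,"ay":0,"az":0,"dx":0,"dy":-58,"dz":10,"claw":-0.5},{"ax":0,"ay":0,"az":0,"dx":0,"dy":-116,"dz":22,"claw":-0.5},{"ax":-0.15,"ay":0,"az":0,"dx":0,"dy":-174,"dz":34,"claw":-0.5},{"ax":-0.3,"ay":0,"az":0,"dx":0,"dy":-232,"dz":46,"claw":-0.5},{"ax":-0.3,"ay":0,"az":0,"dx":0,"dy":-290,"dz":58,"claw":-0.5},{"ax":-0.3,"ay":0,"az":0,"dx":0,"dy":-348,"dz":68,"claw":-0.5},{"ax":-0.3,"ay":0,"az":0,"dx":0,"dy":-390,"dz":76,"claw":-0.5},{"ax":-0.3,"ay":0,"az":0,"dx":0,"dy":-390,"dz":76,"claw":-0.5}]' && python3 -m creep '[{"ax":0,"ay":0,"az":0,"dx":0,"dy":0,"dz":0,"claw":-0.5},{"ax":0,"ay":0,"az":0,"dx":0,"dy":0,"dz":0,"claw":-0.5}]' && python3 - <<'E'
from h import *
st()
P=cloud(shot('wrist'));rim(P,409,385,62,69);go(409,385,22,-65.3)
E
```

```text
time: 26.08
position: [406.5, 387.9, 164.1]
tcp_rot: [[-0.003, 0.423, -0.906], [0.001, -0.906, -0.423], [-1.0, -0.002, 0.003]]
wrist_force: [-0.0, -1.7, 0.2]
opening: 65.8
time: 26.32
position: [410.3, 383.0, 164.9]
tcp_rot: [[-0.001, 0.416, -0.91], [-0.001, -0.91, -0.416], [-1.0, 0.001, 0.001]]
wrist_force: [0.3, 0.1, 0.1]
opening: 65.4
t 26.325 pos [410.3 383.  164.9] R [[-0.001, 0.416, -0.91], [-0.001, -0.91, -0.416], [-1.0, 0.001, 0.001]] F [0.3 0.1 0.1] op 65.42286661603663 j [ -19.1   24.7  -37.9  101.6   17.3   59.7 -128.8]
rim 1941 [409.4 385.6  64.8] ((408.21685791015625, 385.11907958984375), 24.354034423828125)
to (409, 385, 22) dxyz [143.2  -2.4   0.4] a [-0.002  0.001 -0.001] rows 3.0
```

```bash
python3 -m creep '[{"ax":0,"ay":0,"az":0,"dx":50,"dy":-2.4,"dz":0.4,"claw":-0.5},{"ax":0,"ay":0,"az":0,"dx":95,"dy":-2.4,"dz":0.4,"claw":-0.5},{"ax":0,"ay":0,"az":0,"dx":125,"dy":-2.4,"dz":0.4,"claw":-0.5},{"ax":0,"ay":0,"az":0,"dx":142,"dy":-2.4,"dz":0.4,"claw":-0.5},{"ax":0,"ay":0,"az":0,"dx":142,"dy":-2.4,"dz":0.4,"claw":0.2},{"ax":0,"ay":0,"az":0,"dx":142,"dy":-2.4,"dz":0.4,"claw":0.2},{"ax":0,"ay":0,"az":0,"dx":142,"dy":-2.4,"dz":0.4,"claw":0.2},{"ax":0,"ay":0,"az":0,"dx":142,"dy":-2.4,"dz":0.4,"claw":0.2}]' 15 && python3 -m creep '[{"ax":0,"ay":0,"az":0,"dx":-50,"dy":0,"dz":0,"claw":0.2},{"ax":0,"ay":0,"az":0,"dx":-105,"dy":0,"dz":0,"claw":0.2},{"ax":0,"ay":0,"az":0,"dx":-140,"dy":0,"dz":0,"claw":0.2},{"ax":0,"ay":0,"az":0,"dx":-140,"dy":0,"dz":0,"claw":0.2}]' && python3 - <<'E'
from h import *
st();go(523.5,95.5,160)
E
```

```text
time: 27.38
position: [408.9, 387.1, 24.7]
tcp_rot: [[0.002, 0.417, -0.909], [0.001, -0.909, -0.417], [-1.0, -0.0, -0.002]]
wrist_force: [0.5, -1.8, 4.0]
opening: 48.5
time: 27.88
position: [409.4, 388.1, 166.7]
tcp_rot: [[0.004, 0.417, -0.909], [0.004, -0.909, -0.417], [-1.0, -0.001, -0.006]]
wrist_force: [0.0, -0.7, -1.4]
opening: 48.4
t 27.875 pos [409.4 388.1 166.7] R [[0.004, 0.417, -0.909], [0.004, -0.909, -0.417], [-1.0, -0.001, -0.006]] F [ 0.  -0.7 -1.4] op 48.371915957181606 j [ -19.2   24.7  -38.3  101.5   17.6   59.6 -129.3]
to (523.5, 95.5, 160) dxyz [  6.2 313.5  18.5] a [ 0.3   -0.005  0.002] rows 6.0
```

```bash
python3 -m creep '[{"ax":0.1,"ay":0,"az":0,"dx":0,"dy":58,"dz":3,"claw":0.2},{"ax":0.2,"ay":0,"az":0,"dx":0,"dy":116,"dz":6,"claw":0.2},{"ax":0.3,"ay":0,"az":0,"dx":0,"dy":174,"dz":9,"claw":0.2},{"ax":0.3,"ay":0,"az":0,"dx":0,"dy":232,"dz":13,"claw":0.2},{"ax":0.3,"ay":0,"az":0,"dx":0,"dy":285,"dz":18,"claw":0.2},{"ax":0.3,"ay":0,"az":0,"dx":0,"dy":313,"dz":18.5,"claw":0.2},{"ax":0.3,"ay":0,"az":0,"dx":40,"dy":313,"dz":18.5,"claw":0.2},{"ax":0.3,"ay":0,"az":0,"dx":75,"dy":313,"dz":18.5,"claw":0.2}]' && python3 -m creep '[{"ax":0,"ay":0,"az":0,"dx":0,"dy":0,"dz":0,"claw":0.2},{"ax":0,"ay":0,"az":0,"dx":0,"dy":0,"dz":0,"claw":0.2}]' && python3 - <<'E'
from h import *
st();go(523.7,95.4,31.5)
E
```

```text
time: 28.88
position: [521.4, 93.5, 86.5]
tcp_rot: [[-0.001, 0.129, -0.992], [-0.0, -0.992, -0.129], [-1.0, 0.0, 0.001]]
wrist_force: [0.0, -0.3, -1.2]
opening: 48.2
time: 29.12
position: [522.3, 94.9, 89.1]
tcp_rot: [[-0.0, 0.131, -0.991], [0.0, -0.991, -0.131], [-1.0, -0.0, 0.0]]
wrist_force: [0.0, 1.0, -0.9]
opening: 48.8
t 29.125 pos [522.3  94.9  89.1] R [[-0.0, 0.131, -0.991], [0.0, -0.991, -0.131], [-1.0, -0.0, 0.0]] F [ 0.   1.  -0.9] op 48.75590384016958 j [   6.8   25.5  -28.4  110.3   16.    48.  -112.5]
to (523.7, 95.4, 31.5) dxyz [57.6 -0.3 -1.5] a [0. 0. 0.] rows 1.0
```

```bash
python3 -m creep '[{"ax":0,"ay":0,"az":0,"dx":12,"dy":0,"dz":-1.5,"claw":0.2},{"ax":0,"ay":0,"az":0,"dx":24,"dy":0,"dz":-1.5,"claw":0.2},{"ax":0,"ay":0,"az":0,"dx":36,"dy":0,"dz":-1.5,"claw":0.2},{"ax":0,"ay":0,"az":0,"dx":48,"dy":0,"dz":-1.5,"claw":0.2},{"ax":0,"ay":0,"az":0,"dx":57,"dy":0,"dz":-1.5,"claw":0.2},{"ax":0,"ay":0,"az":0,"dx":57,"dy":0,"dz":-1.5,"claw":0.2},{"ax":0,"ay":0,"az":0,"dx":57,"dy":0,"dz":-1.5,"claw":0.2}]' && python3 -m creep '[{"ax":0,"ay":0,"az":0,"dx":0,"dy":0,"dz":0,"claw":-0.5},{"ax":0,"ay":0,"az":0,"dx":0,"dy":0,"dz":0,"claw":-0.5},{"ax":0,"ay":0,"az":0,"dx":0,"dy":0,"dz":0,"claw":-0.5},{"ax":0,"ay":0,"az":0,"dx":-50,"dy":0,"dz":0,"claw":-0.5},{"ax":0,"ay":0,"az":0,"dx":-105,"dy":0,"dz":0,"claw":-0.5},{"ax":0,"ay":0,"az":0,"dx":-135,"dy":0,"dz":0,"claw":-0.5},{"ax":0,"ay":0,"az":0,"dx":-135,"dy":0,"dz":0,"claw":-0.5}]' && python3 - <<'E'
from h import *
st()
P=cloud(shot('wrist'));rim(P,536,8,67,77);rim(P,547,-79,67,77);rim(P,523.5,95.5,67,77)
ds=[shot('scene','s5.png'),shot('side')]
P=np.concatenate([cloud(d).reshape(-1,3) for d in ds]);P=P[np.isfinite(P[:,0])]
b=lambda x0,x1,y0,y1,z0,z1:(P[:,0]>x0)&(P[:,0]<x1)&(P[:,1]>y0)&(P[:,1]<y1)&(P[:,2]>z0)&(P[:,2]<z1)
m=b(630,700,-110,150,228,255);print('bar',P[m].mean(0),cv2.minAreaRect(P[m][:,:2].astype(np.float32)),np.percentile(P[m][:,2],[5,95]))
E
```

```text
time: 30.0
position: [523.7, 94.9, 31.5]
tcp_rot: [[-0.0, 0.131, -0.991], [0.0, -0.991, -0.131], [-1.0, -0.0, 0.0]]
wrist_force: [0.1, 0.1, -1.3]
opening: 48.7
time: 30.88
position: [525.2, 95.1, 169.2]
tcp_rot: [[0.005, 0.13, -0.991], [0.0, -0.992, -0.13], [-1.0, 0.0, -0.005]]
wrist_force: [-0.4, 0.4, -0.2]
opening: 65.9
t 30.875 pos [525.2  95.1 169.2] R [[0.005, 0.13, -0.991], [0.0, -0.992, -0.13], [-1.0, 0.0, -0.005]] F [-0.4  0.4 -0.2] op 65.93485212280771 j [   9.1   19.9  -30.6  105.7   12.    57.2 -109.1]
rim 2039 [534.8   8.9  71.8] ((533.7577514648438, 8.439273834228516), 24.533262252807617)
rim 2019 [545.6 -78.1  71.8] ((544.7543334960938, -79.76403045654297), 25.010141372680664)
rim 2008 [523.3  95.5  71.9] ((521.9144897460938, 95.35665893554688), 24.437406539916992)
bar [650.8498065   32.75732942 241.59733175] ((650.72412109375, 25.30150604248047), (14.937192916870117, 227.1383514404297), 8.01063060760498) [234.37640303 245.76969489]
```

```bash
python3 -m creep '[{"ax":0,"ay":0,"az":0,"dx":-50,"dy":0,"dz":0,"claw":1},{"ax":0,"ay":0,"az":0,"dx":-100,"dy":0,"dz":0,"claw":1},{"ax":0,"ay":0,"az":0,"dx":-105,"dy":30,"dz":-50,"claw":1},{"ax":0,"ay":0,"az":0,"dx":-105,"dy":60,"dz":-100,"claw":1},{"ax":0,"ay":0,"az":0,"dx":-105,"dy":87,"dz":-149,"claw":1},{"ax":0,"ay":0,"az":0,"dx":-105,"dy":87,"dz":-149,"claw":1},{"ax":0,"ay":0,"az":0,"dx":-105,"dy":87,"dz":-149,"claw":1},{"ax":0,"ay":0,"az":0,"dx":-105,"dy":87,"dz":-149,"claw":1}]' && python3 - <<'E'
from h import *
st();go(684.7,27.9,215)
d=shot('wrist');e=shot('side')
cv2.imwrite('pics/m6.png',np.hstack([cv2.resize(d['img'],(480,300)),cv2.resize(cv2.convertScaleAbs(e['img'][60:260,220:430],alpha=1.4),(315,300))]))
E
```

```text
time: 32.02
position: [681.8, 29.0, 271.5]
tcp_rot: [[-0.001, 0.132, -0.991], [0.0, -0.991, -0.132], [-1.0, -0.0, 0.001]]
wrist_force: [0.9, -0.5, -0.2]
opening: 1.0
t 32.025 pos [681.8  29.  271.5] R [[-0.001, 0.132, -0.991], [0.0, -0.991, -0.132], [-1.0, -0.0, 0.001]] F [ 0.9 -0.5 -0.2] op 0.9694280675182867 j [ 10.8  29.8 -27.4  76.4  13.6  77.1 -98.9]
to (684.7, 27.9, 215) dxyz [56.5  1.5 -2.8] a [0.002 0.001 0.   ] rows 1.0
```

View pics/m6.png

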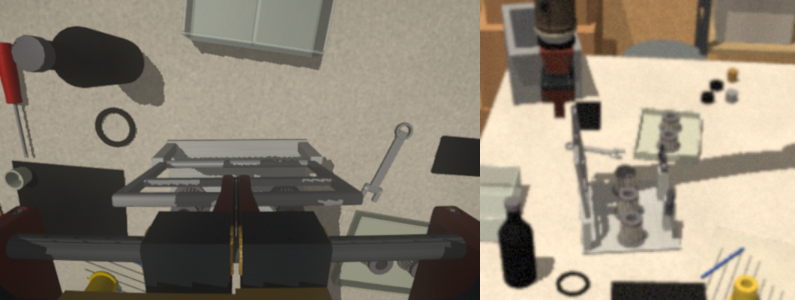

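```bash
python3 -m creep '[{"ax":0,"ay":0,"az":0,"dx":30,"dy":1,"dz":0,"claw":1},{"ax":0,"ay":0,"az":0,"dx":54,"dy":1,"dz":0,"claw":1},{"ax":0,"ay":0,"az":0,"dx":54,"dy":1,"dz":0,"claw":1},{"ax":0,"ay":0,"az":0,"dx":54,"dy":1,"dz":8,"claw":1},{"ax":0,"ay":0,"az":0,"dx":54,"dy":1,"dz":18,"claw":1},{"ax":0,"ay":0,"az":0,"dx":54,"dy":1,"dz":30,"claw":1},{"ax":0,"ay":0,"az":0,"dx":54,"dy":1,"dz":45,"claw":1},{"ax":0,"ay":0,"az":0,"dx":54,"dy":1,"dz":45,"claw":1}]' && cat >> h.py <<'E'
def frame():
    P=np.concatenate([cloud(shot(n)).reshape(-1,3) for n in('scene','side')]);P=P[np.isfinite(P[:,0])]
    q=(P[:,:2]-[536,8.3]);ex=q@[.9914,.131]-95;ey=q@[-.131,.9914];h=P[:,2]-88
    r=np.hypot(ex,h);m=(abs(r-150)<9)&(abs(ey)<114)&((abs(ey)>40)|(h<50))&(ex<60)&(h>-8)
    th=np.arctan2(h[m],-ex[m]);hi=np.histogram(th,bins=np.arange(-.1,2.1,.1));print('theta',m.sum(),np.median(th).round(3),dict(zip(hi[1].round(1).tolist(),hi[0].tolist())))
E
python3 - <<'E'
from h import *
st();frame()
E
```

```text
time: 33.12
position: [637.2, 20.7, 218.5]
tcp_rot: [[0.0, 0.13, -0.991], [-0.001, -0.991, -0.13], [-1.0, 0.001, -0.0]]
wrist_force: [-0.0, 0.7, 0.7]
opening: 0.1
t 33.125 pos [637.2  20.7 218.5] R [[0.0, 0.13, -0.991], [-0.001, -0.991, -0.13], [-1.0, 0.001, -0.0]] F [-0.   0.7  0.7] op 0.1484648293686894 j [ 13.2  27.2 -28.   87.7  13.4  68.5 -99.6]
theta 259 1.513 {-0.1: 0, 0.0: 0, 0.1: 0, 0.2: 0, 0.3: 0, 0.4: 0, 0.5: 0, 0.6: 0, 0.7: 0, 0.8: 0, 0.9: 0, 1.0: 0, 1.1: 0, 1.2: 0, 1.3: 0, 1.4: 89, 1.5: 170, 1.6: 0, 1.7: 0, 1.8: 0, 1.9: 0}
```

```bash
python3 -m creep '[{"ax":0,"ay":0,"az":0,"dx":2,"dy":0,"dz":14,"claw":1},{"ax":0,"ay":0,"az":0,"dx":5,"dy":0,"dz":29,"claw":1},{"ax":0,"ay":0,"az":0,"dx":10,"dy":0,"dz":43,"claw":1},{"ax":0,"ay":0,"az":0,"dx":15,"dy":0,"dz":56,"claw":1},{"ax":0,"ay":0,"az":0,"dx":20,"dy":0,"dz":69,"claw":1},{"ax":0,"ay":0,"az":0,"dx":25,"dy":0,"dz":80,"claw":1},{"ax":0,"ay":0,"az":0,"dx":25,"dy":0,"dz":80,"claw":1}]' && python3 - <<'E'
from h import *
st();frame()
E
```

```text
time: 34.1
position: [557.7, 10.4, 192.2]
tcp_rot: [[-0.002, 0.13, -0.991], [-0.0, -0.991, -0.13], [-1.0, 0.0, 0.002]]
wrist_force: [0.5, -0.2, 0.4]
opening: 0.6
t 34.1 pos [557.7  10.4 192.2] R [[-0.002, 0.13, -0.991], [-0.0, -0.991, -0.13], [-1.0, 0.0, 0.002]] F [ 0.5 -0.2  0.4] op 0.5625484940732354 j [ 16.8  20.9 -29.2 100.7  11.4  61.5 -98.9]
theta 306 0.926 {-0.1: 0, 0.0: 0, 0.1: 0, 0.2: 0, 0.3: 0, 0.4: 0, 0.5: 0, 0.6: 0, 0.7: 0, 0.8: 43, 0.9: 263, 1.0: 0, 1.1: 0, 1.2: 0, 1.3: 0, 1.4: 0, 1.5: 0, 1.6: 0, 1.7: 0, 1.8: 0, 1.9: 0}
```

```bash
python3 -m creep '[{"ax":0,"ay":0,"az":0,"dx":0,"dy":0,"dz":-6,"claw":1},{"ax":0,"ay":0,"az":0,"dx":-35,"dy":0,"dz":-6,"claw":1},{"ax":0,"ay":0,"az":0,"dx":-38,"dy":0,"dz":0,"claw":1},{"ax":0,"ay":0,"az":0,"dx":-38,"dy":0,"dz":20,"claw":1},{"ax":0,"ay":0,"az":0,"dx":-38,"dy":0,"dz":20,"claw":1}]' && python3 - <<'E'
from h import *
s=st();frame();p=s['position'];print('f',(p[0]-630.2)*.991+(p[1]-20.7)*.131)
E
```

```text
time: 34.83
position: [538.2, 7.7, 230.3]
tcp_rot: [[-0.001, 0.13, -0.991], [-0.001, -0.991, -0.13], [-1.0, 0.001, 0.001]]
wrist_force: [-0.0, 0.2, -0.3]
opening: 0.6
t 34.825 pos [538.2   7.7 230.3] R [[-0.001, 0.13, -0.991], [-0.001, -0.991, -0.13], [-1.0, 0.001, 0.001]] F [-0.   0.2 -0.3] op 0.6496777481411911 j [ 18.3  16.9 -30.  100.6   9.2  65.  -97.1]
theta 336 0.927 {-0.1: 0, 0.0: 0, 0.1: 0, 0.2: 0, 0.3: 0, 0.4: 0, 0.5: 0, 0.6: 0, 0.7: 0, 0.8: 41, 0.9: 295, 1.0: 0, 1.1: 0, 1.2: 0, 1.3: 0, 1.4: 0, 1.5: 0, 1.6: 0, 1.7: 0, 1.8: 0, 1.9: 0}
f -92.86412865777666
```

```bash
python3 -m creep '[{"ax":0,"ay":0,"az":0,"dx":22,"dy":0,"dz":6,"claw":1},{"ax":0,"ay":0,"az":0,"dx":36,"dy":0,"dz":12,"claw":1},{"ax":0,"ay":0,"az":0,"dx":50,"dy":0,"dz":21,"claw":1},{"ax":0,"ay":0,"az":0,"dx":64,"dy":0,"dz":31,"claw":1},{"ax":0,"ay":0,"az":0,"dx":78,"dy":0,"dz":39,"claw":1},{"ax":0,"ay":0,"az":0,"dx":92,"dy":0,"dz":45,"claw":1},{"ax":0,"ay":0,"az":0,"dx":106,"dy":0,"dz":50,"claw":1},{"ax":0,"ay":0,"az":0,"dx":106,"dy":0,"dz":50,"claw":1}]' && python3 - <<'E'
from h import *
s=st();frame();p=s['position'];print('f',(p[0]-630.2)*.991+(p[1]-20.7)*.131)
E
```

```text
time: 35.92
position: [489.0, 1.6, 123.5]
tcp_rot: [[-0.001, 0.131, -0.991], [0.0, -0.991, -0.131], [-1.0, -0.001, 0.001]]
wrist_force: [0.5, -1.2, 0.2]
opening: 0.6
t 35.925 pos [489.    1.6 123.5] R [[-0.001, 0.131, -0.991], [0.0, -0.991, -0.131], [-1.0, -0.001, 0.001]] F [ 0.5 -1.2  0.2] op 0.5560307527910407 j [ 18.5  19.1 -29.3 114.   12.   49.9 -99.8]
theta 388 0.292 {-0.1: 0, 0.0: 0, 0.1: 1, 0.2: 271, 0.3: 116, 0.4: 0, 0.5: 0, 0.6: 0, 0.7: 0, 0.8: 0, 0.9: 0, 1.0: 0, 1.1: 0, 1.2: 0, 1.3: 0, 1.4: 0, 1.5: 0, 1.6: 0, 1.7: 0, 1.8: 0, 1.9: 0}
f -142.41115572415367
```

```bash
python3 -m creep '[{"ax":0,"ay":0,"az":0,"dx":10,"dy":0,"dz":3,"claw":1},{"ax":0,"ay":0,"az":0,"dx":20,"dy":0,"dz":5,"claw":1},{"ax":0,"ay":0,"az":0,"dx":30,"dy":0,"dz":6,"claw":1},{"ax":0,"ay":0,"az":0,"dx":38,"dy":0,"dz":7,"claw":1},{"ax":0,"ay":0,"az":0,"dx":42,"dy":0,"dz":7,"claw":1},{"ax":0,"ay":0,"az":0,"dx":45,"dy":0,"dz":7,"claw":1},{"ax":0,"ay":0,"az":0,"dx":45,"dy":0,"dz":7,"claw":1}]' && python3 - <<'E'
from h import *
s=st();frame();p=s['position'];print('f',(p[0]-630.2)*.991+(p[1]-20.7)*.131)
E
```

```text
time: 36.9
position: [482.4, 0.5, 82.7]
tcp_rot: [[0.0, 0.13, -0.991], [-0.002, -0.991, -0.13], [-1.0, 0.002, 0.0]]
wrist_force: [-14.5, -0.9, 44.6]
opening: 0.2
t 36.9 pos [482.4   0.5  82.7] R [[0.0, 0.13, -0.991], [-0.002, -0.991, -0.13], [-1.0, 0.002, 0.0]] F [-14.5  -0.9  44.6] op 0.19436585305591317 j [  17.2   21.8  -28.1  117.    14.7   44.5 -102.3]
theta 523 0.045 {-0.1: 41, 0.0: 345, 0.1: 30, 0.2: 32, 0.3: 13, 0.4: 0, 0.5: 1, 0.6: 47, 0.7: 14, 0.8: 0, 0.9: 0, 1.0: 0, 1.1: 0, 1.2: 0, 1.3: 0, 1.4: 0, 1.5: 0, 1.6: 0, 1.7: 0, 1.8: 0, 1.9: 0}
f -149.1434943291652
```

```bash
python3 -m creep '[{"ax":0,"ay":0,"az":0,"dx":-10,"dy":0,"dz":0,"claw":1},{"ax":0,"ay":0,"az":0,"dx":-60,"dy":0,"dz":0,"claw":1},{"ax":0,"ay":0,"az":0,"dx":-110,"dy":0,"dz":0,"claw":1},{"ax":0,"ay":0,"az":0,"dx":-110,"dy":0,"dz":0,"claw":1}]' && cat >> h.py <<'E'
def cr(p):
    q=np.asarray(p)[...,:2]-[536,8.3];return np.stack([q@[.9914,.131],q@[-.131,.9914]],-1)
def btn(P,tag=''):
    P=P.reshape(-1,3);P=P[np.isfinite(P[:,0])];q=cr(P)
    for n,sg in(('L',1),('R',-1)):
        v=(q-[-90,55*sg])*[1,sg];m=(P[:,2]>106)&(P[:,2]<131)&(np.hypot(*v.T)<66)
        c=v[m].mean(0) if m.any() else np.zeros(2)
        print(tag,n,m.sum(),'c',c.round(1),'ang',np.arctan2(c[0],c[1]).round(3))
E
python3 - <<'E'
from h import *
s=st();frame();print('tool',cr(s['position']))
d=shot('wrist','w7.png');btn(cloud(d),'w')
P=np.concatenate([cloud(shot(n)).reshape(-1,3) for n in('scene','side')]);btn(P,'ext')
E
```

```text
time: 37.5
position: [484.7, 0.8, 192.9]
tcp_rot: [[0.006, 0.13, -0.991], [-0.0, -0.992, -0.13], [-1.0, 0.001, -0.006]]
wrist_force: [0.6, -0.0, -0.3]
opening: 0.7
t 37.5 pos [484.7   0.8 192.9] R [[0.006, 0.13, -0.991], [-0.0, -0.992, -0.13], [-1.0, 0.001, -0.006]] F [ 0.6 -0.  -0.3] op 0.6884723849519794 j [ 20.8  13.4 -30.9 110.4   8.2  57.9 -96.3]
theta 473 0.038 {-0.1: 40, 0.0: 432, 0.1: 1, 0.2: 0, 0.3: 0, 0.4: 0, 0.5: 0, 0.6: 0, 0.7: 0, 0.8: 0, 0.9: 0, 1.0: 0, 1.1: 0, 1.2: 0, 1.3: 0, 1.4: 0, 1.5: 0, 1.6: 0, 1.7: 0, 1.8: 0, 1.9: 0}
tool [-51.85386587  -0.74859255]
w L 1774 c [ 7.  26.4] ang 0.258
w R 1673 c [ 1.5 28.6] ang 0.051
ext L 180 c [ 9.3 32.5] ang 0.278
ext R 179 c [ 2.2 24. ] ang 0.09
```

View pics/w7.png

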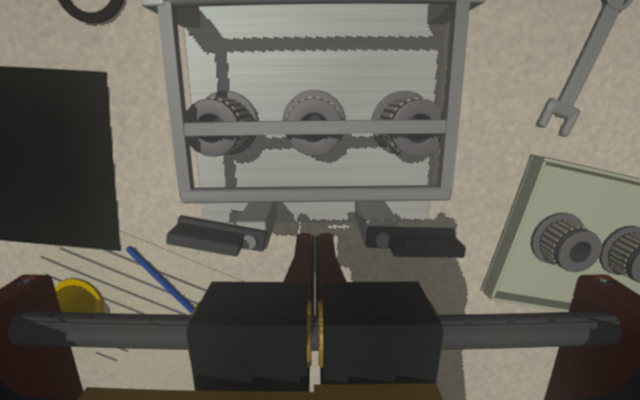

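```bash
python3 -m creep '[{"ax":0,"ay":0,"az":0,"dx":0,"dy":-52,"dz":28,"claw":1},{"ax":0,"ay":0,"az":0,"dx":0,"dy":-104,"dz":57,"claw":1},{"ax":0,"ay":0,"az":0,"dx":0,"dy":-104,"dz":57,"claw":1},{"ax":0,"ay":0,"az":0,"dx":40,"dy":-104,"dz":57,"claw":1},{"ax":0,"ay":0,"az":0,"dx":75,"dy":-104,"dz":57,"claw":1},{"ax":0,"ay":0,"az":0,"dx":90,"dy":-104,"dz":57,"claw":1},{"ax":0,"ay":0,"az":0,"dx":90,"dy":-104,"dz":57,"claw":1}]' && cat >> h.py <<'E'
def plan(sg,phis,r=42,ext=0):
    s=bot.observe();c=cr(s['position']);print('tool',c.round(1),s['position'][2].round(1) if hasattr(s['position'][2],'round') else s['position'][2])
    for f in phis:
        n=np.array([np.sin(f),np.cos(f)]);d=np.array([np.cos(f),-np.sin(f)])
        o=5+10*abs(d[0])+13.5*abs(d[1])-ext
        t=np.array([-90,55])+r*n-o*d; t[1]*=sg; e=t-c
        print(f,'dy',(-e[1]).round(1),'dz',(-e[0]).round(1))
E
python3 - <<'E'
from h import *
st();plan(1,[.25,.4,.55,.7,.85,1.0,1.15,1.3,1.45,1.57,1.62])
E
```

```text
time: 38.62
position: [412.0, 95.9, 98.7]
tcp_rot: [[-0.003, 0.13, -0.991], [-0.0, -0.991, -0.13], [-1.0, -0.0, 0.003]]
wrist_force: [0.1, -0.9, 0.4]
opening: 0.4
t 38.625 pos [412.   95.9  98.7] R [[-0.003, 0.13, -0.991], [-0.0, -0.991, -0.13], [-1.0, -0.0, 0.003]] F [ 0.1 -0.9  0.4] op 0.40475362268411347 j [  10.3   16.   -34.3  123.3   12.8   44.2 -114.8]
tool [-111.4  103.1] 98.7
0.25 dy 2.9 dz -14.4
0.4 dy 1.8 dz -19.9
0.55 dy 1.5 dz -25.8
0.7 dy 2.2 dz -32.2
0.85 dy 4.0 dz -38.6
1.0 dy 7.1 dz -45.0
1.15 dy 11.4 dz -51.0
1.3 dy 16.9 dz -56.4
1.45 dy 23.5 dz -60.8
1.57 dy 29.5 dz -63.4
1.62 dy 31.2 dz -64.3
```

```bash
python3 -m creep '[{"ax":0,"ay":0,"az":0,"dx":0,"dy":3,"dz":-12,"claw":1},{"ax":0,"ay":0,"az":0,"dx":0,"dy":2,"dz":-20,"claw":1},{"ax":0,"ay":0,"az":0,"dx":0,"dy":1.5,"dz":-26,"claw":1},{"ax":0,"ay":0,"az":0,"dx":0,"dy":2,"dz":-32,"claw":1},{"ax":0,"ay":0,"az":0,"dx":0,"dy":4,"dz":-39,"claw":1},{"ax":0,"ay":0,"az":0,"dx":0,"dy":7,"dz":-45,"claw":1},{"ax":0,"ay":0,"az":0,"dx":0,"dy":11.5,"dz":-51,"claw":1},{"ax":0,"ay":0,"az":0,"dx":0,"dy":17,"dz":-56,"claw":1}]' && python3 - <<'E'
from h import *
st();plan(1,[1.45,1.57,1.62,1.68])
d=shot('wrist');btn(cloud(d),'w')
E
```

```text
time: 39.62
position: [470.8, 86.5, 99.6]
tcp_rot: [[0.0, 0.131, -0.991], [0.0, -0.991, -0.131], [-1.0, -0.0, -0.0]]
wrist_force: [-1.9, 1.1, -0.0]
opening: 0.4
t 39.625 pos [470.8  86.5  99.6] R [[0.0, 0.131, -0.991], [0.0, -0.991, -0.131], [-1.0, -0.0, -0.0]] F [-1.9  1.1 -0. ] op 0.4179201646409116 j [  10.6   20.7  -32.4  116.5   15.1   46.8 -113. ]
tool [-54.4  86.1] 99.6
1.45 dy 6.5 dz -3.8
1.57 dy 12.5 dz -6.4
1.62 dy 14.2 dz -7.3
1.68 dy 16.3 dz -8.3
w L 2304 c [43.6 20.7] ang 1.128
w R 296 c [0.4 0.9] ang 0.434
```

```bash
python3 -m creep '[{"ax":0,"ay":0,"az":0,"dx":0,"dy":5,"dz":-3,"claw":1},{"ax":0,"ay":0,"az":0,"dx":0,"dy":10,"dz":-6,"claw":1},{"ax":0,"ay":0,"az":0,"dx":0,"dy":14,"dz":-7,"claw":1},{"ax":0,"ay":0,"az":0,"dx":0,"dy":17,"dz":-7,"claw":1},{"ax":0,"ay":0,"az":0,"dx":0,"dy":17,"dz":-7,"claw":1}]' && python3 - <<'E'
from h import *
st();plan(1,[1.57,1.62])
P=np.concatenate([cloud(shot(n)).reshape(-1,3) for n in('scene','side')]);btn(P,'ext')
E
```

```text
time: 40.3
position: [479.7, 70.4, 99.8]
tcp_rot: [[0.001, 0.13, -0.992], [-0.0, -0.992, -0.13], [-1.0, 0.0, -0.001]]
wrist_force: [-0.7, 0.0, 0.4]
opening: 0.4
t 40.3 pos [479.7  70.4  99.8] R [[0.001, 0.13, -0.992], [-0.0, -0.992, -0.13], [-1.0, 0.0, -0.001]] F [-0.7  0.   0.4] op 0.4353030317082519 j [  12.2   21.2  -31.9  115.7   15.2   47.1 -111. ]
tool [-47.7  69. ] 99.8
1.57 dy -4.6 dz 0.4
1.62 dy -2.9 dz -0.5
ext L 146 c [41.9 10. ] ang 1.337
ext R 97 c [ 2.1 33.3] ang 0.062
```

```bash
python3 -m creep '[{"ax":0,"ay":0,"az":0,"dx":0,"dy":2,"dz":0,"claw":1},{"ax":0,"ay":0,"az":0,"dx":0,"dy":4,"dz":0,"claw":1},{"ax":0,"ay":0,"az":0,"dx":0,"dy":4,"dz":0,"claw":1}]' && python3 - <<'E'
from h import *
s=st();print(cr(s['position']))
d=shot('wrist');cv2.imwrite('pics/w8.png',d['img']);P=cloud(d).reshape(-1,3);P=P[np.isfinite(P[:,0])];q=cr(P)
m=(abs(q[:,0]+60)<35)&(abs(q[:,1]-55)<30)&(P[:,2]>122)&(P[:,2]<130)
for a in range(-95,-25,8):
    k=m&(abs(q[:,0]-a)<4); 
    if k.sum()>3: print(a,k.sum(),np.percentile(q[k,1],[5,50,95]).round(1))
E
```

```text
time: 40.78
position: [480.0, 68.1, 99.7]
tcp_rot: [[0.0, 0.131, -0.991], [0.002, -0.991, -0.131], [-1.0, -0.002, -0.001]]
wrist_force: [-0.2, 4.8, -0.6]
opening: 0.1
t 40.775 pos [480.   68.1  99.7] R [[0.0, 0.131, -0.991], [0.002, -0.991, -0.131], [-1.0, -0.002, -0.001]] F [-0.2  4.8 -0.6] op 0.09096506685406898 j [  12.6   21.2  -32.   115.8   15.    47.  -110.4]
[-47.69621116  66.59855711]
-55 96 [48.2 50.7 53.2]
-47 249 [48.5 52.  56.5]
-39 608 [48.9 56.8 74.2]
-31 241 [48.5 53.1 57.2]
```

View pics/w8.png

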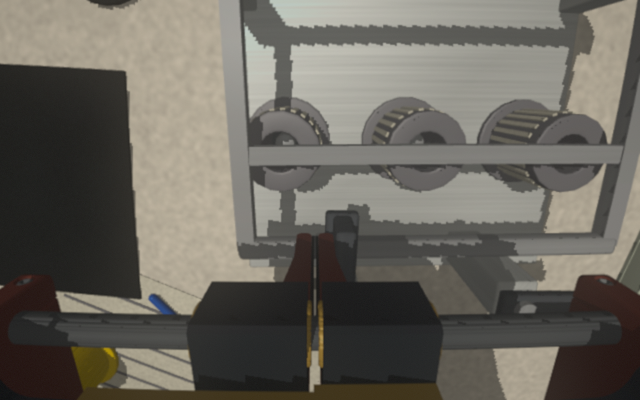

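```bash
python3 -m creep '[{"ax":0,"ay":0,"az":0,"dx":0,"dy":-8,"dz":0,"claw":1},{"ax":0,"ay":0,"az":0,"dx":-50,"dy":-8,"dz":0,"claw":1},{"ax":0,"ay":0,"az":0,"dx":-80,"dy":-8,"dz":10,"claw":1},{"ax":0,"ay":0,"az":0,"dx":-80,"dy":50,"dz":30,"claw":1},{"ax":0,"ay":0,"az":0,"dx":-80,"dy":105,"dz":50,"claw":1},{"ax":0,"ay":0,"az":0,"dx":-80,"dy":160,"dz":70,"claw":1},{"ax":0,"ay":0,"az":0,"dx":-80,"dy":165,"dz":70,"claw":1},{"ax":0,"ay":0,"az":0,"dx":-80,"dy":165,"dz":70,"claw":1}]' && python3 -m creep '[{"ax":0,"ay":0,"az":0,"dx":40,"dy":0,"dz":0,"claw":1},{"ax":0,"ay":0,"az":0,"dx":70,"dy":0,"dz":0,"claw":1},{"ax":0,"ay":0,"az":0,"dx":80,"dy":0,"dz":0,"claw":1},{"ax":0,"ay":0,"az":0,"dx":80,"dy":0,"dz":0,"claw":1}]' && python3 - <<'E'
from h import *
st();plan(-1,[.05,.2,.4,.55,.7,.85,1.0,1.15,1.3,1.45,1.57,1.62])
P=np.concatenate([cloud(shot(n)).reshape(-1,3) for n in('scene','side')]);btn(P,'ext')
E
```

```text
time: 41.82
position: [432.1, -105.8, 179.7]
tcp_rot: [[-0.0, 0.129, -0.992], [-0.0, -0.992, -0.129], [-1.0, 0.0, 0.0]]
wrist_force: [-0.3, 0.0, -0.2]
opening: 0.6
time: 42.32
position: [432.2, -104.7, 99.6]
tcp_rot: [[-0.001, 0.132, -0.991], [0.001, -0.991, -0.132], [-1.0, -0.001, 0.001]]
wrist_force: [-0.5, 0.1, -0.2]
opening: 0.5
t 42.325 pos [ 432.2 -104.7   99.6] R [[-0.001, 0.132, -0.991], [0.001, -0.991, -0.132], [-1.0, -0.001, 0.001]] F [-0.5  0.1 -0.2] op 0.453130442805458 j [ 30.9  16.8 -27.3 121.   10.8  44.6 -85.6]
tool [-117.7  -98.5] 99.6
0.05 dy -0.7 dz -14.1
0.2 dy 1.2 dz -18.9
0.4 dy 2.8 dz -26.1
0.55 dy 3.1 dz -32.1
0.7 dy 2.4 dz -38.4
0.85 dy 0.6 dz -44.9
1.0 dy -2.5 dz -51.3
1.15 dy -6.8 dz -57.3
1.3 dy -12.3 dz -62.6
1.45 dy -19.0 dz -67.0
1.57 dy -24.9 dz -69.7
1.62 dy -26.6 dz -70.6
ext L 223 c [33.7  0.6] ang 1.554
ext R 249 c [-4.7 29. ] ang -0.162
```

```bash
python3 -m creep '[{"ax":0,"ay":0,"az":0,"dx":0,"dy":0,"dz":-13,"claw":1},{"ax":0,"ay":0,"az":0,"dx":0,"dy":2,"dz":-22,"claw":1},{"ax":0,"ay":0,"az":0,"dx":0,"dy":3,"dz":-30,"claw":1},{"ax":0,"ay":0,"az":0,"dx":0,"dy":2.5,"dz":-38,"claw":1},{"ax":0,"ay":0,"az":0,"dx":0,"dy":0.5,"dz":-45,"claw":1},{"ax":0,"ay":0,"az":0,"dx":0,"dy":-2.5,"dz":-51,"claw":1},{"ax":0,"ay":0,"az":0,"dx":0,"dy":-7,"dz":-57,"claw":1},{"ax":0,"ay":0,"az":0,"dx":0,"dy":-12,"dz":-63,"claw":1}]' && python3 -m creep '[{"ax":0,"ay":0,"az":0,"dx":0,"dy":-5,"dz":-4,"claw":1},{"ax":0,"ay":0,"az":0,"dx":0,"dy":-10,"dz":-6,"claw":1},{"ax":0,"ay":0,"az":0,"dx":0,"dy":-14,"dz":-7,"claw":1},{"ax":0,"ay":0,"az":0,"dx":0,"dy":-18,"dz":-7,"claw":1},{"ax":0,"ay":0,"az":0,"dx":0,"dy":-21,"dz":-7,"claw":1},{"ax":0,"ay":0,"az":0,"dx":0,"dy":-21,"dz":-7,"claw":1}]' && python3 - <<'E'
from h import *
s=st();print(cr(s['position']))
E
```

```text
time: 43.42
position: [493.4, -85.5, 99.7]
tcp_rot: [[0.0, 0.13, -0.991], [-0.0, -0.991, -0.13], [-1.0, 0.0, -0.0]]
wrist_force: [-1.5, -2.1, -0.1]
opening: -0.0
time: 44.18
position: [498.0, -66.9, 99.9]
tcp_rot: [[0.002, 0.129, -0.992], [-0.003, -0.992, -0.129], [-1.0, 0.003, -0.002]]
wrist_force: [2.5, -9.2, -3.4]
opening: 0.5
t 44.175 pos [498.  -66.9  99.9] R [[0.002, 0.129, -0.992], [-0.003, -0.992, -0.129], [-1.0, 0.003, -0.002]] F [ 2.5 -9.2 -3.4] op 0.5177085563178648 j [ 23.8  21.8 -26.8 113.8  13.4  47.3 -93.1]
[-47.47365782 -69.54686361]
```

```bash
python3 -m creep '[{"ax":0,"ay":0,"az":0,"dx":0,"dy":12,"dz":0,"claw":1},{"ax":0,"ay":0,"az":0,"dx":-40,"dy":12,"dz":0,"claw":1},{"ax":0,"ay":0,"az":0,"dx":-95,"dy":-20,"dz":0,"claw":1},{"ax":0,"ay":0,"az":0,"dx":-130,"dy":-55,"dz":10,"claw":1},{"ax":0,"ay":0,"az":0,"dx":-150,"dy":-70,"dz":20,"claw":1},{"ax":0,"ay":0,"az":0,"dx":-150,"dy":-70,"dz":20,"claw":1},{"ax":0,"ay":0,"az":0,"dx":-150,"dy":-70,"dz":20,"claw":1}]' && python3 - <<'E'
from h import *
s=st();frame()
d=shot('wrist','w9.png');P=cloud(d);btn(P,'w')
for x,y in((545,-79.7),(534,8.4),(522,95.4)): rim(P,x,y,67,77)
rim(P,441.6,-289,38,50)
P=P.reshape(-1,3);P=P[np.isfinite(P[:,0])];q=cr(P)
for sg in(1,-1):
    m=(q[:,0]>-86)&(q[:,0]<-27)&(abs(q[:,1]*sg-55)<25)&(P[:,2]>124)&(P[:,2]<131)
    v=q[m]; A=np.polyfit(v[:,0],v[:,1]*sg,1);print('fin',sg,m.sum(),'angle',1.571-np.arctan(A[0]),'y',np.median(v[:,1]))
m=(abs(q[:,1])<40)&(abs(q[:,0]+55)<5);print('bar z',np.percentile(P[m,2],[50,95]))
Q=np.concatenate([cloud(shot(n)).reshape(-1,3) for n in('scene','side')]);btn(Q,'ext');rim(Q,437,-380,38,50)
E
```

```text
time: 45.05
position: [468.2, 1.8, 248.8]
tcp_rot: [[-0.001, 0.13, -0.992], [-0.0, -0.992, -0.13], [-1.0, 0.0, 0.001]]
wrist_force: [-0.2, -0.3, 0.2]
opening: 0.4
t 45.05 pos [468.2   1.8 248.8] R [[-0.001, 0.13, -0.992], [-0.0, -0.992, -0.13], [-1.0, 0.0, 0.001]] F [-0.2 -0.3  0.2] op 0.39042616328954854 j [ 22.6   8.7 -31.9 107.7   5.   65.1 -93.6]
theta 532 0.048 {-0.1: 27, 0.0: 348, 0.1: 68, 0.2: 86, 0.3: 3, 0.4: 0, 0.5: 0, 0.6: 0, 0.7: 0, 0.8: 0, 0.9: 0, 1.0: 0, 1.1: 0, 1.2: 0, 1.3: 0, 1.4: 0, 1.5: 0, 1.6: 0, 1.7: 0, 1.8: 0, 1.9: 0}
w L 942 c [31.4 -2.9] ang 1.664
w R 972 c [31.6 -1.4] ang 1.614
rim 1096 [540.5 -77.8  71.8] ((544.84423828125, -79.93737030029297), 24.155611038208008)
rim 1143 [529.4   8.5  71.8] ((533.738037109375, 8.353102684020996), 24.47469711303711)
rim 1098 [527.   93.4  71.8] ((522.3261108398438, 94.85527038574219), 24.167150497436523)
rim 1005 [ 441.7 -286.5   43.7] ((440.6326599121094, -287.6768798828125), 25.363140106201172)
fin 1 690 angle 1.5868595161064165 y 52.88968723784157
fin -1 694 angle 1.6074271013800618 y -54.52673838580581
bar z [308.00881365 366.93614381]
ext L 227 c [33.4  0.5] ang 1.554
ext R 216 c [33.2 -3.3] ang 1.67
rim 147 [ 434.8 -375.9   44.9] ((437.5086975097656, -377.0910949707031), 27.94806671142578)
```

View pics/w9.png

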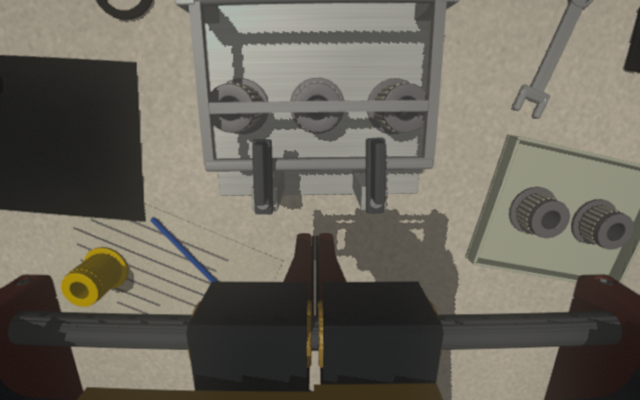

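The last view shows the frame shut, both noses straight in over the front bar at px (262,150) and (376,150), three tall cores under the frame and two shorts upright in the tray. I'm handing the job in.

```bash
python3 -c "
from cell import bot
print(bot.sign_off())"
```

```text
the job is handed in; nothing more can be done
None
```

The job is done and handed in at about 45 s on the robot's clock. The two short cores are in the drying tray and the three tall cores are on the spindles. After that I shut the frame, then turned both turnbuttons in.

**Last checks:**
- **Tall cores:** all three tops read z ≈ 71.8 mm (72 expected when fully home), centred within about 4 mm of their spindles.
- **Short cores:** both stand upright in the tray, tops at about 44 mm, which is right for cores standing on its floor.
- **Frame:** about 0.04–0.05 rad from the cameras. The outside cameras see mainly the bar's upper face, which would account for about 0.04. Pressing it down met a firm stop, about 45 N at the fingertips.
- **Turnbuttons:** the close view puts the left at about 1.59 rad and the right at about 1.61. The rougher outside views gave 1.55 and 1.67. Each was pushed until it resisted (about 5 N left, 9 N right).

**What went wrong or disagreed:**
- **Fingertip position:** the fingertips actually sit about 10 mm behind the reported tool point, not 17 mm ahead as stated. On the first grasp they came down on top of a short core (about 8 N), and I corrected for the offset after that.
- **Knocked core:** one tall core was knocked about 30 mm aside during the run. I found it again and it is on the middle spindle.
- **Not checked:** one reading of the front bar's height caught the gripper instead, so I ignored it. I did not measure the bystander objects again, but none was touched on purpose.

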